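Lay up a backlight module under its press weight

ROBOT

A 7-joint arm with a two-finger parallel gripper is mounted at the origin on a cart in front of the work surface, level with it; the furniture and walls round the work are solid. World frame = base frame: x ahead of the robot, y to its left, z up, the work surface at z = 0. Lengths are in m, angles in degrees, forces in N, time in s.
With the tool pointing down it reaches from about 0.425 to 0.875 m from the base axis. Payload 8.4 kg.
Tool frame: the origin (TCP) lies between the finger pads; the fingertips stand 25 mm ahead of it and the grasp point (between the pads) lies 6 mm ahead of it; z points along the fingers, y is the direction in which the jaws open and shut (so a half turn about z gives the same grasp; the last joint's range is limited). The gripper opens to 85 mm and grips with 20 to 120 N. Pads are 22 mm wide; open, the fingers measure 114 mm over their backs; the gripper's body (76 mm by 85 mm) begins 54 mm behind the grasp point. The pads swing forward as they close: fully open they stand 13 mm farther back than shut.
Start: joints at [60.378, 19.091, 2.286, 83.961, -0.768, 76.965, -3.352], TCP at [0.264, -0.594, 0.256] pointing down, gripper open.
Joint ranges: [-147.57, 147.57], [-21.85, 119.76], [-74.77, 79.35], [14.55, 137.4], [-85.83, 265.84], [4.83, 119.75], [-152.11, 152.11]. Speed limits (degrees/s): [127.2, 127.2, 159.86, 159.86, 180, 180, 180].

INTERFACE

Orientations are given as a 3x3 rotation matrix whose columns are the frame's x, y, z axes.
In Python, from workcell import status, optics, ctrl gives the robot as it stands.
- The arm moves only by the tool carry_out, never from a script. Its argument "rows" is text: rows parted by semicolons, each of 7 numbers parted by spaces: the shift along the tool's x, y, z in mm, then the turn, a rotation vector about the tool's x, y, z in degrees, then the opening, from 0 (shut) to 1 (fully open). In form: x y z ax ay az jaw; .... A call has 1 to 10 rows; each row shifts and turns the commanded pose from where the row before left it, along the tool's axes as they then stand; what a row does not reach is not made up. A row lasts 1/10 s, in which the tool goes at most 50 mm and 8.59 degrees, less where a joint would pass 70% of its speed; a pose out of reach is approached as far as the arm can. A call is refused whole if a number of a shift passes 50 or a number of a turn 8.59, either way. A call with a gripper value outside its range is refused whole. The fingers move at their own pace and stop on an object; "force" is the grip in N (left out, the last holds). Time passes only in rows, so rows that do not move let the fingers close. It gives the time, the measured TCP pose, the force and the opening at its end, in the units of the state.
- status.read_state(): the state, without advancing time (a new reading comes with each control period).
- optics.camera(name): name is "scene" or "top"; returns (picture, depth): 400x640x3 uint8, blue, green, red; 400x640 float32, m along the optical axis (not along the pixel's ray), 0 where there is no reading.
- optics.camera_params(name): a dict with "fx", "fy", "cx", "cy" (pixels), "eye" and "attitude" of the camera in the world. Camera axes: x right, y down, z forward; pixel columns grow to the right and rows downward; lengths in m; the calibration is good to about 2 mm. A picture is of the moment at which its call begins. camera_params takes no time and is no camera call.
- ctrl.hand_in(): hands the job in, once; it reports no verdict.
The state is a dict: "clock": time; "q": joint angles; "qd": joint speeds; "tau": joint torques, N m; "tool_pos": TCP position; "tcp_rot": TCP orientation; "ft_force": force on the tool from outside, world axes, zero at the start; "moment": the same for the moment, N m; "opening": opening from 0.0 (shut) to 1.0 (fully open).
Only numpy, scipy, OpenCV 4.12 (cv2) and the standard library are available. Lean on these libraries where they do the work, as an engineer would, in place of code of your own. Each camera call takes 0.05 s, during which the arm holds its last target.

TASK

Lay up the backlight module in the nest for gluing, in this order: seat the aluminium back plate flat between the nest's four corner angles, lay the black window frame centred and parallel on it, set the white diffuser block flat into the frame's window, and centre the steel press plate on the block, ring side up and its long side along the frame's. Last, set the brass weight down gently inside the ring on the press plate, and leave the grey can standing where it is.

Things in the scene. Friction and masses are not known exactly. Their poses are not given: they have to be found in the camera images.
- nest: the nest: a fixed black base plate 128 x 96 x 14 mm with four aluminium corner angles round a pocket 100 x 68 mm. Origin at the centre of its underside, on the worktop; x along the 100 mm side, z up. The angles stand 8 mm above the pocket floor (22 mm above the worktop); between them the long sides are open for 72 mm, the short sides for 32 mm
- nest_floor (a point): the centre of the pocket's floor, on the nest's axes, 14 mm above the worktop
- back_plate: aluminium back plate, 92 x 60 x 12 mm, the largest loose part, four dark screw heads at its corners; goes into the pocket with 4 mm play on every side. Origin at the centre of its underside, x along its 92 mm side, z up; 0.18 kg
- window_frame: black plastic window frame, 84 x 56 x 10 mm outside, open window 60 x 42 mm in its middle. Origin at the centre of its underside (in the open window), x along its 84 mm side, z up; 0.06 kg
- diffuser: white plastic diffuser block, 48 x 30 x 20 mm; goes into the frame's window with 6 mm play on every side, its long side along the window's, rests on the back plate and then stands 10 mm proud of the frame. Origin at the centre of its underside, x along its 48 mm side, z up; 0.06 kg
- press_plate: steel press plate, 76 x 50 x 10 mm, with a dark round ring (inside diameter 44 mm, outside 49 mm, 3 mm high) on the middle of its upper face. Origin at the centre of its underside, x along its 76 mm side, z up; 0.28 kg
- brass_weight: round brass weight with a knob, 33 mm in diameter up to 25 mm, then a knob of 26 mm diameter up to its full height of 37 mm. Origin at the centre of its underside, z up; 0.42 kg
- grey_can: bystander: loose closed grey can, 48 mm in diameter, 58 mm high, standing among the parts. Origin at the centre of its underside, z up; not to be disturbed
Mind the look-alikes: they are no part of the job. What is shaped like the press_plate but orange is not meant.

How it is judged:
By the outcome, as a careful person would: the job done as asked, in the order asked, and still so for the second after the job is handed in, with the robot touching nothing.
It also fails if it takes over 144 s, if anything falls off the work surface, if the arm or the gripper's body presses on something with over 40 N, if the wrist force passes 120 N, or if a joint passes its speed limit or range.

## Working session

There is one attempt and no reset: what is moved stays moved. The work goes in short steps, Python scripts to look and compute and a tool call to move; the robot and the scene stay as the last step left them, time stands still between calls to the robot, and variables do not carry over. Pictures are saved under pics/ and viewed, and the job is handed in when it is done.

Besides the shell and the picture viewer there is one more tool, called after "Emit:" as name(argument=value, ...) on one line, values as JSON. carry_out: Moves the arm, as the interface text tells. Its arguments: {"type":"object","properties":{"rows":{"type":"string"},"force":{"type":"number"}},"required":["rows"]}

```bash
ls; mkdir -p pics; python3 - <<'E'
from workcell import status, optics, ctrl
import cv2, numpy as np
s=status.read_state(); print(s)
for n in ("scene","top"):
    p=optics.camera_params(n); print(n,p)
    im,d=optics.camera(n); cv2.imwrite(f"pics/{n}0.png",im); np.save(f"pics/{n}0.npy",d)
E
```

```text
pics
{'clock': 0.0, 'q': array([60.37828372, 19.13108792,  2.28495826, 84.01290374, -0.76598783,
       76.96590532, -3.3511957 ]), 'qd': array([-0.02417232,  0.00484377, -0.04586648, -0.06250022, -0.00362279,
       -0.00496596,  0.04687931]), 'tau': array([ 6.96728130e-04, -6.58549404e+01,  1.36610080e+00, -4.05572927e+01,
        1.69451855e-02,  1.22793327e-02,  5.04924870e-06]), 'tool_pos': array([ 0.26352295, -0.59371238,  0.25541315]), 'tcp_rot': array([[ 9.13987572e-01,  4.05741394e-01, -7.99380900e-04],
       [ 4.05742156e-01, -9.13986439e-01,  1.44642098e-03],
       [-1.43750438e-04, -1.64635333e-03, -9.99998634e-01]]), 'ft_force': array([-0.54257026, -0.34496138, -0.29618648]), 'moment': array([-0.03217694,  0.00272207, -0.00901411]), 'opening': 1.0005681290877875}
scene {'fx': 429.9353788280033, 'fy': 429.9353788280033, 'cx': 316.26373782276926, 'cy': 203.17593916144958, 'eye': array([-0.20299515,  0.69301642,  0.64630777]), 'attitude': array([[-0.69888226, -0.37242123,  0.61062755],
       [-0.71521086,  0.37115354, -0.59221489],
       [-0.00608318, -0.85061594, -0.52575233]])}
top {'fx': 383.4132754525426, 'fy': 383.4132754525426, 'cx': 319.14275051325944, 'cy': 196.863401767098, 'eye': array([0.41461197, 0.01009322, 1.03546585]), 'attitude': array([[-0.01382744, -0.99415689,  0.10705551],
       [-0.99985094,  0.0148543 ,  0.00880035],
       [-0.01033916, -0.10691787, -0.9942141 ]])}
```

View pics/scene0.png

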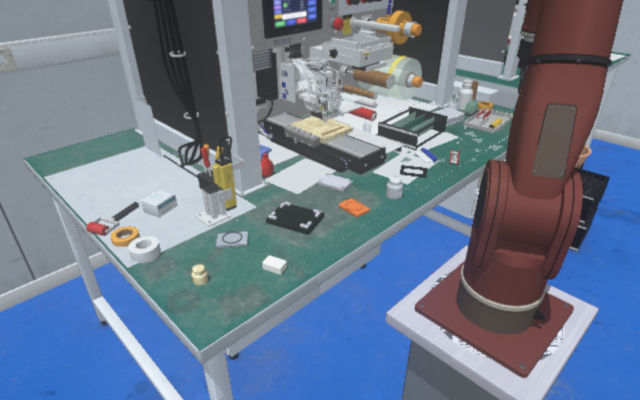

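View pics/top0.png

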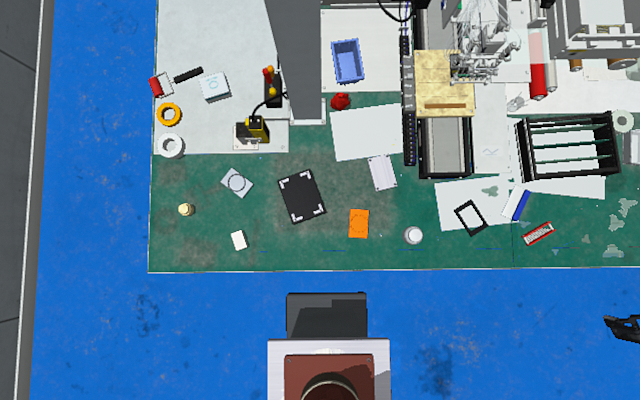

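```bash
cat > h.py <<'E'
import cv2, numpy as np
from workcell import status, optics, ctrl
def world(n,im,d):
    p=optics.camera_params(n)
    v,u=np.mgrid[0:400,0:640]
    X=np.stack([(u-p['cx'])/p['fx']*d,(v-p['cy'])/p['fy']*d,d],-1)
    return X@np.array(p['attitude']).T+p['eye']
E
python3 - <<'E'
from h import *
im=cv2.imread('pics/top0.png');d=np.load('pics/top0.npy')
W=world('top',im,d)
c=im[140:270,150:350];cv2.imwrite('pics/a.png',cv2.resize(c,None,fx=4,fy=4,interpolation=cv2.INTER_CUBIC))
c=im[140:270,350:550];cv2.imwrite('pics/b.png',cv2.resize(c,None,fx=4,fy=4,interpolation=cv2.INTER_CUBIC))
for n,(u,v) in dict(nest=(301,195),press=(237,183),w=(186,209),diff=(239,240),orange=(359,223),can=(413,235),frame=(470,217),frameedge=(459,211),bp=(382,172),table=(330,240),t2=(210,230)).items(): print(n,W[v,u].round(4))
E
```

```text
nest [0.5304 0.0677 0.014 ]
press [0.566  0.2409 0.0105]
w [0.4953 0.3677 0.0383]
diff [0.4127 0.2322 0.0194]
orange [ 0.4533 -0.086   0.0115]
can [ 0.4193 -0.2176  0.0572]
frame [ 4.656e-01 -3.858e-01  1.000e-04]
frameedge [ 0.4815 -0.3537  0.0098]
bp [ 0.5897 -0.1514  0.0124]
table [ 0.4093 -0.0082  0.0042]
t2 [0.4405 0.3144 0.0025]
```

View pics/a.png

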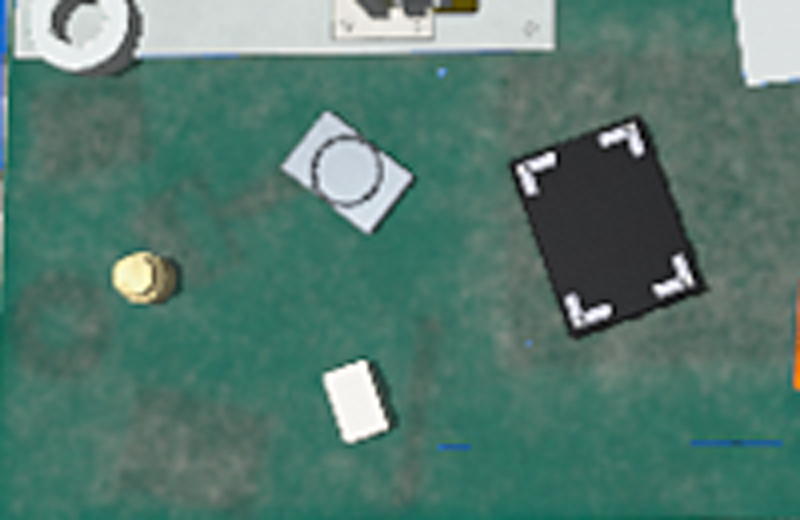

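View pics/b.png

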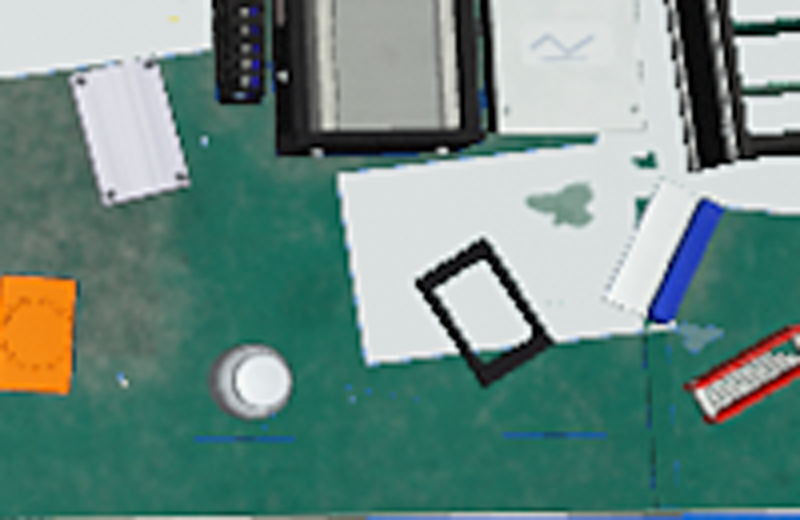

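```bash
cat >> h.py <<'E'
def ray(n,u,v,z):
    p=optics.camera_params(n);R=np.array(p['attitude'])
    u=np.asarray(u,float);v=np.asarray(v,float)
    D=np.stack([(u-p['cx'])/p['fx'],(v-p['cy'])/p['fy'],np.ones_like(u)],-1)@R.T
    e=np.array(p['eye']);t=(z-e[2])/D[...,2]
    return e+D*t[...,None]
def proj(n,P):
    p=optics.camera_params(n);R=np.array(p['attitude'])
    C=(np.asarray(P)-p['eye'])@R
    return np.stack([C[...,0]/C[...,2]*p['fx']+p['cx'],C[...,1]/C[...,2]*p['fy']+p['cy']],-1)
def rect(n,score,roi,z,name,thr=0.,K=8,save=False):
    """score: float image >0 inside. minAreaRect in metric plane at height z"""
    u0,v0,u1,v1=roi
    s=cv2.resize(score[v0:v1,u0:u1].astype(np.float32),None,fx=K,fy=K,interpolation=cv2.INTER_LINEAR)
    m=(s>thr).astype(np.uint8)
    cs,_=cv2.findContours(m,cv2.RETR_EXTERNAL,cv2.CHAIN_APPROX_NONE)
    c=max(cs,key=cv2.contourArea)[:,0].astype(float)
    P=ray(n,(c[:,0]+.5)/K-.5+u0,(c[:,1]+.5)/K-.5+v0,z)[:,:2]
    r=cv2.minAreaRect((P*1000).astype(np.float32))
    (cx,cy),(w,h),a=r
    if h>w: w,h,a=h,w,a+90
    a=(a+90)%180-90
    M=cv2.moments((P*1000).astype(np.float32).reshape(-1,1,2))
    print(f"{name}: rect c=({cx:.1f},{cy:.1f}) size {w:.1f}x{h:.1f} yaw {a:.1f} | centroid ({M['m10']/M['m00']:.1f},{M['m01']/M['m00']:.1f}) area {M['m00']:.0f}")
    return cx,cy,w,h,a
E
python3 - <<'E'
from h import *
im=cv2.imread('pics/top0.png').astype(float);d=np.load('pics/top0.npy')
W=world('top',im,d);Z=W[...,2]
g=im.mean(-1); green=(im[...,1]-im[...,2])
print('bg',im[230,300],'nest',im[195,301],'press',im[175,235],'bp',im[172,382],'diff',im[240,239])
rect('top',40-g,(265,155,340,235),.014,'nest dark')
rect('top',170-g if 0 else g-150,(220,160,256,205),.010,'press g')
rect('top',Z-.005,(215,160,260,205),.010,'press z')
rect('top',g-150,(360,150,402,195),.012,'bp g')
rect('top',Z-.006,(360,150,402,195),.012,'bp z')
rect('top',g-150,(225,225,255,255),.020,'diff g')
rect('top',Z-.010,(225,225,255,255),.020,'diff z')
rect('top',80-g,(450,195,495,242),.010,'frame g')
rect('top',Z-.005,(450,195,495,242),.010,'frame z')
rect('top',Z-.018,(175,195,200,222),.025,'weight z')
rect('top',Z-.031,(175,195,200,222),.037,'knob z')
rect('top',Z-.03,(395,215,435,255),.058,'can z')
# heights of obstacles near: max z on grid
for x in np.arange(.35,.85,.05):
    print(round(x,2),[int(1000*Z[(abs(W[...,0]-x)<.025)&(abs(W[...,1]-y)<.025)].max(initial=0)) for y in np.arange(.45,-.5,-.05)])
E
```

```text
bg [109. 118.  99.] nest [51. 49. 47.] press [189. 179. 171.] bp [230. 221. 221.] diff [239. 243. 245.]
nest dark: rect c=(473.5,42.5) size 99.0x34.3 yaw -51.2 | centroid (478.8,35.5) area 379
press g: rect c=(562.6,237.0) size 59.6x49.6 yaw 52.4 | centroid (560.9,234.9) area 2314
press z: rect c=(566.2,242.8) size 78.6x57.2 yaw 52.7 | centroid (568.1,241.9) area 3824
bp g: rect c=(595.4,-148.2) size 113.8x112.2 yaw 89.1 | centroid (603.1,-148.0) area 7068
bp z: rect c=(591.5,-152.2) size 95.9x62.5 yaw 12.9 | centroid (590.7,-152.0) area 5517
diff g: rect c=(412.9,234.0) size 49.8x31.8 yaw 19.4 | centroid (412.9,234.0) area 1479
diff z: rect c=(414.3,231.3) size 49.8x34.9 yaw 18.3 | centroid (414.0,232.0) area 1494
frame g: rect c=(439.1,-380.0) size 122.1x102.8 yaw 40.0 | centroid (457.7,-386.1) area 5285
frame z: rect c=(463.7,-383.4) size 86.6x63.4 yaw 29.8 | centroid (464.6,-385.0) area 4759
weight z: rect c=(497.6,375.2) size 34.8x30.6 yaw 89.2 | centroid (497.8,375.3) area 858
knob z: rect c=(497.0,374.6) size 25.0x24.3 yaw 1.5 | centroid (497.5,375.0) area 481
can z: rect c=(420.4,-217.9) size 46.9x44.1 yaw 89.2 | centroid (420.5,-218.7) area 1688
0.35 [5, 5, 4, 5, 4, 5, 5, 5, 5, 4, 6, 7, 4, 5, 4, 5, 6, 4, 5]
0.4 [6, 5, 5, 5, 24, 25, 5, 4, 5, 1035, 13, 14, 5, 62, 62, 5, 5, 12, 4]
0.45 [4, 6, 5, 5, 22, 21, 5, 26, 25, 4, 18, 16, 5, 59, 59, 4, 15, 14, 10]
0.5 [6, 40, 38, 4, 4, 4, 6, 25, 24, 25, 13, 14, 4, 4, 4, 4, 13, 15, 9]
0.55 [5, 5, 5, 11, 15, 16, 17, 26, 20, 16, 5, 5, 18, 14, 60, 60, 59, 4, 5]
0.6 [6, 4, 5, 11, 16, 14, 11, 22, 25, 5, 6, 15, 16, 53, 60, 60, 60, 48, 34]
0.65 [34, 34, 7, 7, 82, 155, 157, 7, 4, 5, 5, 15, 15, 58, 60, 58, 60, 33, 33]
0.7 [34, 34, 7, 8, 89, 162, 203, 125, 5, 5, 5, 5, 5, 57, 90, 88, 88, 87, 33]
0.75 [25, 24, 8, 8, 8, 7, 198, 540, 540, 538, 55, 5, 5, 100, 95, 91, 90, 91, 33]
0.8 [31, 24, 44, 48, 46, 9, 145, 171, 0, 49, 77, 8, 7, 101, 90, 236, 258, 299, 320]
```

```bash
cat >> h.py <<'E'
from scipy.optimize import minimize
from scipy.ndimage import map_coordinates
def edgefit(n,im,x0,L,Wd,z,off=2.5,nm='',extra=None,circle=None):
    """x0=(mm,mm,deg). maximise inner/outer contrast along rectangle edges (off mm inside/outside). extra: list of (L,W,z) concentric rects; circle: radius list"""
    im=cv2.GaussianBlur(im.astype(np.float32),(0,0),0.7)
    rs=[(L,Wd,z)]+(extra or [])
    def samp(P):
        uv=proj(n,P)
        return np.stack([map_coordinates(im[...,k],[uv[...,1],uv[...,0]],order=1) for k in range(3)],-1)
    def cost(p):
        a=np.radians(p[2]);c,s=np.cos(a),np.sin(a);R=np.array([[c,-s],[s,c]]);tot=0
        if circle:
            t=np.linspace(0,2*np.pi,72,endpoint=False)
            cs=np.stack([np.cos(t),np.sin(t)],-1)
            for r,zz in circle:
                q=[samp(np.c_[((cs*(r+o))+p[:2])/1000,np.full(72,zz)]) for o in(-off,off)]
                tot+=np.linalg.norm(q[0]-q[1],axis=-1).mean()
            return -tot
        for l,w,zz in rs:
            t=np.linspace(-.9,.9,40)
            for sx in(1,-1):
                for ax in(0,1):
                    q=[]
                    for o in(-off,off):
                        loc=np.stack([np.full(40,sx*(l/2+o)),t*w/2],-1) if ax==0 else np.stack([t*l/2,np.full(40,sx*(w/2+o))],-1)
                        q.append(samp(np.c_[(loc@R.T+p[:2])/1000,np.full(40,zz)]))
                    tot+=np.linalg.norm((q[0]-q[1]).mean(0))
        return -tot/len(rs)
    best=None
    rng=np.random.default_rng(0)
    for k in range(8):
        s=np.array(x0,float)+(rng.normal(size=3)*[2,2,2] if k else 0)
        r=minimize(cost,s,method='Nelder-Mead',options=dict(initial_simplex=s+np.array([[0,0,0],[3,0,0],[0,3,0],[0,0,4.]])))
        if best is None or r.fun<best.fun: best=r
    print(n,nm,best.x.round(2),'score',round(-best.fun,1))
    return best.x
E
cat > m0.py <<'E'
from h import *
for n in('top','scene'):
    im=cv2.imread(f'pics/{n}0.png')
    edgefit(n,im,(530,68,20),128,96,.014,nm='nest')
    edgefit(n,im,(564,238,52),76,50,.010,nm='press')
    edgefit(n,im,(564,238,52),76,50,.010,nm='ring',circle=[(24.5,.013),(22,.013)],off=1.5)
    edgefit(n,im,(591,-152,13),92,60,.012,nm='bp')
    edgefit(n,im,(413,233,19),48,30,.020,nm='diff')
    edgefit(n,im,(464,-385,30),84,56,.010,nm='frame',extra=[(60,42,.010)])
    edgefit(n,im,(497,375,30),0,0,.037,nm='weight',circle=[(13,.037),(16.5,.025)])
    edgefit(n,im,(420,-218,30),0,0,.058,nm='can',circle=[(24,.058)])
E
python3 m0.py
```

```text
Traceback (most recent call last):
  File "m0.py", line 4, in <module>
    edgefit(n,im,(530,68,20),128,96,.014,nm='nest')
    ~~~~~~~^^^^^^^^^^^^^^^^^^^^^^^^^^^^^^^^^^^^^^^^
  File "h.py", line 65, in edgefit
    r=minimize(cost,s,method='Nelder-Mead',options=dict(initial_simplex=s+np.array([[0,0,0],[3,0,0],[0,3,0],[0,0,4.]])))
  File "h.py", line 58, in cost
    q.append(samp(np.c_[(loc@R.T+p[:2])/1000,np.full(40,zz)]))
             ~~~~^^^^^^^^^^^^^^^^^^^^^^^^^^^^^^^^^^^^^^^^^^^^
  File "h.py", line 40, in samp
    uv=proj(n,P)
  File "h.py", line 15, in proj
    p=optics.camera_params(n);R=np.array(p['attitude'])
ValueError: time passes only in moves, steps and waits
```

```bash
sed -i '3d' h.py; sed -i '6a def world(n,im,d):' h.py; python3 m0.py
```

```text
top nest [523.95  66.2   19.73] score 284.5
top press [567.6  243.25  51.78] score 590.2
top ring [564.77 239.39  52.91] score 121.7
top bp [ 590.91 -151.13   12.26] score 481.7
top diff [412.95 233.81  19.42] score 833.4
top frame [ 463.66 -383.     30.4 ] score 839.0
top weight [496.8  377.19  23.75] score 258.8
top can [ 419.65 -216.79   31.23] score 117.0
scene nest [531.22  79.52  20.46] score 122.4
scene press [565.15 242.52  53.24] score 267.6
scene ring [561.79 240.36  55.67] score 54.6
scene bp [ 587.69 -153.26   12.84] score 154.2
scene diff [411.96 231.8   19.39] score 424.1
scene frame [ 462.96 -388.54   29.24] score 288.2
scene weight [494.63 376.09  31.5 ] score 155.9
scene can [ 417.71 -229.63   47.1 ] score 30.2
```

```bash
cat >> h.py <<'E'
def overlay(n,im,items,roi,K,fn):
    u0,v0,u1,v1=roi
    o=cv2.resize(im[v0:v1,u0:u1],None,fx=K,fy=K,interpolation=cv2.INTER_CUBIC)
    cols=[(0,0,255),(255,0,255),(255,255,0),(0,255,255)]
    for i,(x,y,a,L,Wd,z) in enumerate(items):
        if Wd: loc=np.array([[1,1],[-1,1],[-1,-1],[1,-1]])*[L/2,Wd/2]
        else:
            t=np.linspace(0,2*np.pi,40,endpoint=False);loc=np.stack([np.cos(t),np.sin(t)],-1)*L/2
        c,s=np.cos(np.radians(a)),np.sin(np.radians(a))
        P=loc@np.array([[c,s],[-s,c]])+[x,y]
        uv=proj(n,np.c_[P/1000,np.full(len(P),z)])
        uv=((uv-[u0,v0]+.5)*K-.5)
        cv2.polylines(o,[np.round(uv*16).astype(int)],True,cols[i%4],1,cv2.LINE_AA,4)
    cv2.imwrite(fn,o)
E
python3 - <<'E'
from h import *
im=cv2.imread('pics/top0.png')
I=[(524,66.2,19.7,128,96,.014),(530.5,68,20,128,96,.014),(567.6,243.2,51.8,76,50,.01),(564.8,239.4,52.5,76,50,.01),(412.95,233.8,19.4,48,30,.02),(496.8,376.5,0,33,0,.025),(564.8,239.4,52.5,49,0,.013),(530.5,68,20,100,68,.022)]
overlay('top',im,I,(170,150,335,255),5,'pics/o1.png')
I=[(590.9,-151.1,12.5,92,60,.012),(463.7,-383,30.4,84,56,.01),(463.7,-384,30,60,42,.01),(419.7,-217,0,48,0,.058)]
overlay('top',im,I,(345,145,500,255),5,'pics/o2.png')
E
```

```text
(no output)
```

View pics/o1.png

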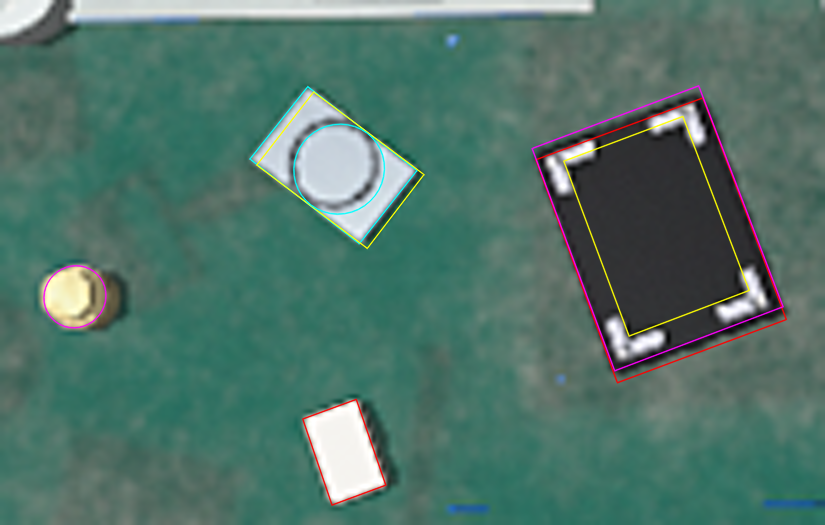

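View pics/o2.png

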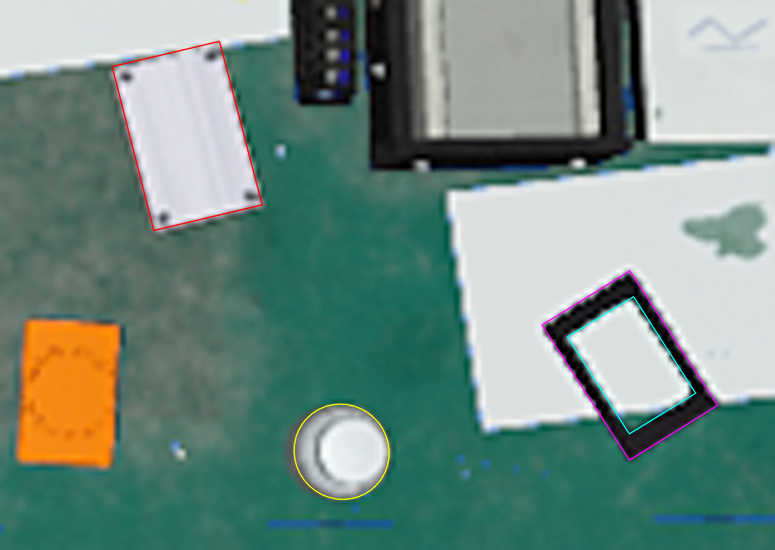

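```bash
cat > go.py <<'E'
import sys,numpy as np
from workcell import status
s=status.read_state()
R=np.array(s['tcp_rot']);p=np.array(s['tool_pos'])*1000
th=np.degrees(np.arctan2(R[1,0],R[0,0]))
print('clock %.2f'%s['clock'],'p',p.round(1),'th %.2f'%th,'tilt',(R[:,2]*57.3).round(2),'F',np.round(s['ft_force'],1),'op %.3f'%s['opening'],'q',np.round(s['q'],0))
a=[float(v) for v in sys.argv[1:]]
if a:
    t=np.array(a[:3]);d=R.T@(t-p)
    print('shift tool',d.round(1),'|',round(np.linalg.norm(d)))
    if len(a)>3:
        dt=(a[3]-th+90)%180-90; print('az %.2f'%-dt)
        c=np.radians(th+dt);R2=np.array([[np.cos(c),np.sin(c),0],[np.sin(c),-np.cos(c),0],[0,0,-1]])
        print('shift after turn',(R2.T@(t-p)).round(1))
        # tilt correction rotvec in tool frame
        import cv2
        print('full rv',(np.degrees(cv2.Rodrigues(R.T@R2)[0].ravel())).round(2))
E
python3 go.py 490 -190 150 12.5
python3 - <<'E'
from h import *
im=cv2.imread('pics/top0.png')
g=im.min(-1)[155:235,270:335]
n,l,st,c=cv2.connectedComponentsWithStats((g>130).astype(np.uint8))
P=[]
for i in range(1,n):
    if st[i,4]>10:
        u=np.array([c[i]+[270,155]]);w=ray('top',u[0,0],u[0,1],.022)*1000;P.append(w[:2]);print(st[i,4],w.round(1))
P=np.array(P);print(P.mean(0))
E
```

```text
clock 0.10 p [ 263.6 -593.8  255.5] th 23.94 tilt [-4.00e-02  8.00e-02 -5.73e+01] F [-0.4  0.5  0.2] op 1.000 q [60. 19.  2. 84. -1. 77. -3.]
shift tool [ 370.8 -277.   105.9] | 475
az 11.44
shift after turn [ 308.4 -345.2  105.5]
full rv [-8.000e-02  1.000e-02  1.144e+01]
45 [585.7  54.5  22. ]
46 [564.7 114.5  22. ]
45 [491.1  21.5  22. ]
47 [469.6  80.9  22. ]
[527.76476391  67.86044437]
```

Emit:
carry_out(rows="0 0 0 0 0 5.72 0.72; 0 0 0 0 0 5.72 0.72; 38 -43 0 0 0 0 0.72; 30 -35 0 0 0 0 0.72; 30 -35 10 0 0 0 0.72; 30 -35 10 0 0 0 0.72; 30 -35 10 0 0 0 0.72; 30 -35 10 0 0 0 0.72; 30 -35 10 0 0 0 0.72; 30 -35 10 0 0 0 0.72", force=40)

```text
clock: 1.1
tool_pos: [0.4403, -0.2639, 0.1958]
tcp_rot: [[0.976, 0.216, -0.0], [0.216, -0.976, -0.0], [-0.0, -0.0, -1.0]]
ft_force: [0.7, 0.2, 0.4]
opening: 0.72
```

```bash
python3 go.py 490 -190 60 12.5
```

```text
clock 1.10 p [ 440.3 -263.9  195.8] th 12.49 tilt [-1.00e-02 -0.00e+00 -5.73e+01] F [0.7 0.2 0.4] op 0.720 q [ 36.   6. -11. 107.   1.  67. -53.]
shift tool [ 64.5 -61.4 135.8] | 162
az -0.01
shift after turn [ 64.5 -61.3 135.8]
full rv [-0.    0.01 -0.01]
```

Emit:
carry_out(rows="16 -15 20 0 0 0 0.72; 16 -15 33 0 0 0 0.72; 16 -15 33 0 0 0 0.72; 16 -16 33 0 0 0 0.72; 0 0 16 0 0 0 0.72; 0 0 5 0 0 0 0.72; 0 0 4 0 0 0 0.72; 0 0 4 0 0 0 0.72; 0 0 4 0 0 0 0.72; 0 0 0 0 0 0 0.72")

```text
clock: 2.1
tool_pos: [0.4891, -0.1927, 0.0445]
tcp_rot: [[0.976, 0.216, 0.0], [0.216, -0.976, -0.0], [0.0, 0.0, -1.0]]
ft_force: [0.0, 0.7, -0.6]
opening: 0.722
```

```bash
python3 go.py 490 -190 35 12.5;python3 - <<'E'
from h import *
im,d=optics.camera('scene');cv2.imwrite('pics/s1.png',cv2.resize(im[120:300,180:460],None,fx=2.8,fy=2.8,interpolation=cv2.INTER_CUBIC))
E
```

```text
clock 2.10 p [ 489.1 -192.7   44.5] th 12.45 tilt [ 1.00e-02 -1.00e-02 -5.73e+01] F [ 0.   0.7 -0.6] op 0.722 q [ 29.  18. -14. 113.   6.  50. -66.]
shift tool [ 1.4 -2.5  9.5] | 10
az -0.05
shift after turn [ 1.4 -2.4  9.5]
full rv [ 0.01 -0.01 -0.05]
```

View pics/s1.png

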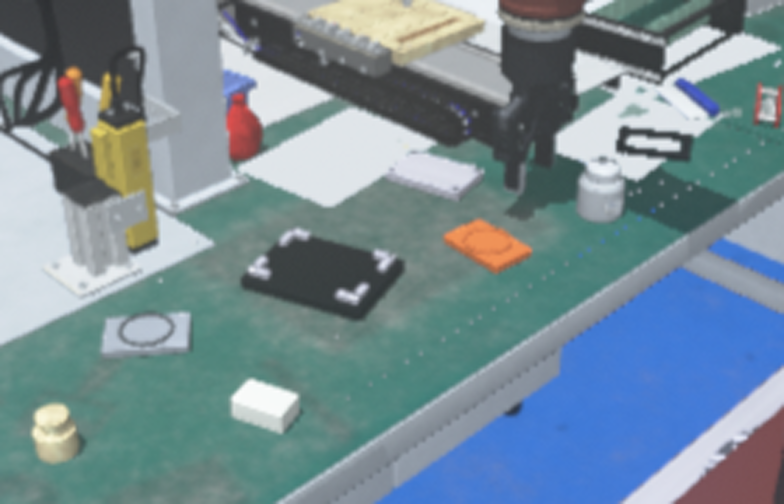

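Emit:
carry_out(rows="0 0 4 0 0 0 0.72; 0 0 4 0 0 0 0.72; 0 0 4 0 0 0 0.72; 0 0 3 0 0 0 0.72; 0 0 1 0 0 0 0.72; 0 0 1 0 0 0 0.72; 0 0 1 0 0 0 0.72; 0 0 1 0 0 0 0.72; 0 0 0 0 0 0 0.72")

```text
clock: 3.05
tool_pos: [0.4892, -0.1923, 0.0253]
tcp_rot: [[0.976, 0.216, -0.0], [0.216, -0.976, 0.0], [-0.0, -0.0, -1.0]]
ft_force: [-0.5, 1.3, 0.8]
opening: 0.721
```

Emit:
carry_out(rows="0 0 1 0 0 0 0.72; 0 0 1 0 0 0 0.72; 0 0 0 0 0 0 0.72")

```text
clock: 3.35
tool_pos: [0.4891, -0.1923, 0.0232]
tcp_rot: [[0.976, 0.216, -0.0], [0.216, -0.976, 0.0], [-0.0, -0.0, -1.0]]
ft_force: [0.8, -0.1, 0.0]
opening: 0.721
```

Emit:
carry_out(rows="0 0 1 0 0 0 0.72; 0 0 1 0 0 0 0.72; 0 0 0 0 0 0 0.72")

```text
clock: 3.65
tool_pos: [0.4891, -0.1922, 0.0212]
tcp_rot: [[0.976, 0.216, -0.0], [0.216, -0.976, 0.0], [-0.0, -0.0, -1.0]]
ft_force: [0.5, -0.5, -0.2]
opening: 0.718
```

Emit:
carry_out(rows="0 0 1 0 0 0 0.72; 0 0 0 0 0 0 0.72")

```text
clock: 3.85
tool_pos: [0.4892, -0.1923, 0.0202]
tcp_rot: [[0.976, 0.216, -0.0], [0.216, -0.976, 0.0], [-0.0, -0.0, -1.0]]
ft_force: [0.4, -0.3, -0.0]
opening: 0.718
```

Emit:
carry_out(rows="0 0 1 0 0 0 0.72; 0 0 1 0 0 0 0.72; 0 0 0 0 0 0 0.72")

```text
clock: 4.15
tool_pos: [0.4893, -0.1923, 0.0196]
tcp_rot: [[0.976, 0.216, -0.0], [0.216, -0.976, -0.0], [-0.0, 0.0, -1.0]]
ft_force: [-7.3, 2.0, 17.5]
opening: 0.723
```

Emit:
carry_out(rows="0 0 1 0 0 0 0.72; 0 0 1 0 0 0 0.72; 0 0 0 0 0 0 0.72")

```text
clock: 4.45
tool_pos: [0.4894, -0.1924, 0.0195]
tcp_rot: [[0.976, 0.216, -0.0], [0.216, -0.976, -0.001], [-0.0, 0.001, -1.0]]
ft_force: [-16.7, 5.6, 43.4]
opening: 0.721
```

Emit:
carry_out(rows="0 0 -24 0 0 0 0.85; 0 0 -30 0 0 0 0.85; 25 -4 0 0 0 0 0.85; 40 -7 0 0 0 0 0.85; 40 -7 0 0 0 0 0.85; 0 0 0 0 0 0 0.85")

```text
clock: 5.05
tool_pos: [0.5923, -0.148, 0.0706]
tcp_rot: [[0.975, 0.221, 0.003], [0.221, -0.975, 0.002], [0.004, -0.001, -1.0]]
ft_force: [-0.5, 0.2, 0.5]
opening: 0.852
```

```bash
python3 go.py 590 -152 22.5 12.5
```

```text
clock 5.05 p [ 592.3 -148.    70.6] th 12.77 tilt [  0.2    0.12 -57.3 ] F [-0.5  0.2  0.5] op 0.852 q [ 22.  25. -15. 100.   7.  56. -73.]
shift tool [-3.3  3.5 48.1] | 48
az 0.27
shift after turn [-3.1  3.4 48.1]
full rv [-0.08 -0.22  0.27]
```

Emit:
carry_out(rows="-3 3.5 0 0 0 0 0.85; 0 0 20 0 0 0 0.85; 0 0 18 0 0 0 0.85; 0 0 0 0 0 0 0.85; 0 0 0 0 0 0 0.85")

```text
clock: 5.55
tool_pos: [0.5847, -0.157, 0.0325]
tcp_rot: [[0.977, 0.215, -0.001], [0.215, -0.977, -0.0], [-0.001, -0.0, -1.0]]
ft_force: [0.1, 0.6, 0.5]
opening: 0.848
```

```bash
python3 go.py 590 -152 22.5 12.5
```

```text
clock 5.55 p [ 584.7 -157.    32.5] th 12.43 tilt [-6.00e-02 -1.00e-02 -5.73e+01] F [0.1 0.6 0.5] op 0.848 q [ 23.  27. -15. 102.   8.  52. -73.]
shift tool [ 6.3 -3.8 10. ] | 12
az -0.07
shift after turn [ 6.3 -3.8 10. ]
full rv [-0.    0.06 -0.07]
```

Emit:
carry_out(rows="6 -4 0 0 0 0 0.85; 0 0 0 0 0 0 0.85; 0 0 5 0 0 0 0.85; 0 0 5 0 0 0 0.85; 0 0 0 0 0 0 0.85; 0 0 0 0 0 0 0.7; 0 0 0 0 0 0 0.6; 0 0 0 0 0 0 0.6; 0 0 0 0 0 0 0.6; 0 0 0 0 0 0 0.6", force=40)

```text
clock: 6.55
tool_pos: [0.5907, -0.1509, 0.0224]
tcp_rot: [[0.976, 0.216, 0.0], [0.216, -0.976, -0.0], [0.0, 0.0, -1.0]]
ft_force: [0.2, -0.1, 1.6]
opening: 0.689
```

```bash
python3 go.py 590 -152 22.5 12.5
```

```text
clock 6.55 p [ 590.7 -150.9   22.4] th 12.49 tilt [ 1.00e-02 -0.00e+00 -5.73e+01] F [ 0.2 -0.1  1.6] op 0.689 q [ 22.  28. -15. 102.   9.  51. -74.]
shift tool [-0.9  0.9 -0.1] | 1
az -0.01
shift after turn [-0.9  0.9 -0.1]
full rv [ 0.   -0.01 -0.01]
```

Emit:
carry_out(rows="0 0 -10 0 0 0 0.6; 0 0 -30 0 0 0 0.6; 0 0 -40 0 0 0 0.6; 0 0 0 0 0 0 0.6; 0 0 0 0 0 0 0.6; 0 0 0 0 0 0 0.6")

```text
clock: 7.15
tool_pos: [0.5899, -0.1507, 0.1015]
tcp_rot: [[0.976, 0.216, -0.002], [0.216, -0.976, 0.0], [-0.001, -0.001, -1.0]]
ft_force: [-1.1, -0.7, -1.7]
opening: 0.692
```

```bash
python3 go.py 528 68 60 19.6; python3 - <<'E'
from h import *
for n in('scene','top'):
    im,d=optics.camera(n);cv2.imwrite(f'pics/{n}2.png',im)
    c=im[100:220,270:400] if n=='scene' else im[140:260,320:450]
    cv2.imwrite(f'pics/{n}2z.png',cv2.resize(c,None,fx=4,fy=4,interpolation=cv2.INTER_CUBIC))
a=cv2.imread('pics/scene2z.png');b=cv2.imread('pics/top2z.png');cv2.imwrite('pics/two2.png',np.hstack([a,b])[:, :1100])
E
```

```text
clock 7.15 p [ 589.9 -150.7  101.5] th 12.50 tilt [-9.00e-02  2.00e-02 -5.73e+01] F [-1.1 -0.7 -1.7] op 0.692 q [ 23.  22. -15.  99.   7.  60. -73.]
shift tool [ -13.1 -226.9   41.7] | 231
az -7.10
shift after turn [  15.  -226.8   41.5]
full rv [-0.04  0.08 -7.1 ]
```

View pics/two2.png

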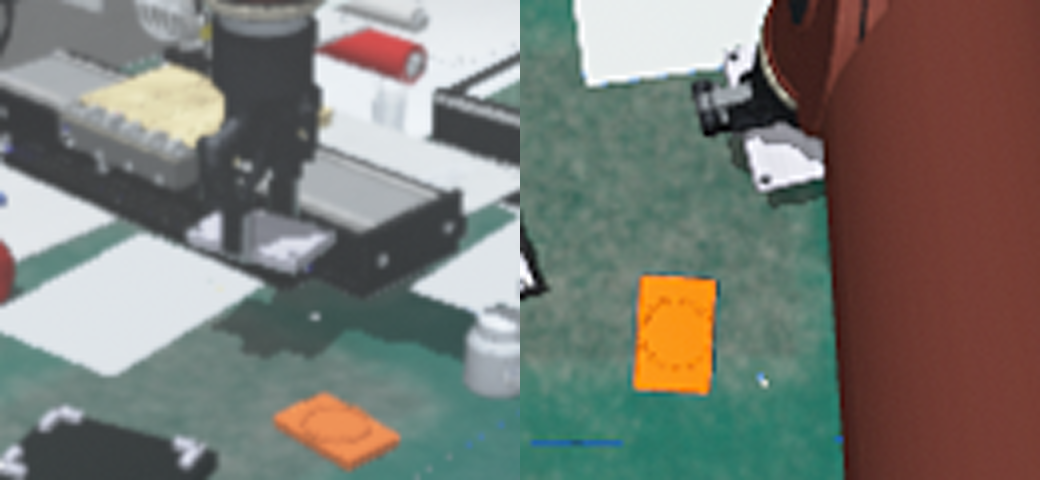

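```bash
python3 - <<'E'
from h import *
im=cv2.imread('pics/scene0.png')
u0,v0,u1,v1=262,198,328,235
g=im.min(-1)[v0:v1,u0:u1]
n,l,st,c=cv2.connectedComponentsWithStats((g>125).astype(np.uint8))
P=[]
for i in range(1,n):
    if st[i,4]>6:
        w=ray('scene',c[i][0]+u0,c[i][1]+v0,.020)*1000;P.append(w[:2]);print(st[i,4],c[i]+[u0,v0],w.round(1))
print(np.mean(P,0))
I=[(528.5,67.5,19.6,128,96,.014),(528.5,67.5,19.6,100,68,.022),(528.5,67.5,19.6,128,96,0)]
overlay('scene',im,I,(250,190,340,245),8,'pics/o3.png')
im=cv2.imread('pics/top0.png')
overlay('top',im,I[:2],(265,155,340,235),8,'pics/o4.png')
E
```

```text
41 [284.6097561  203.43902439] [585.3  50.6  20. ]
36 [316.66666667 211.80555556] [492.2  17.6  20. ]
42 [271.85714286 215.        ] [565.  112.8  20. ]
43 [305.30232558 224.41860465] [470.1  79.9  20. ]
[528.14181649  65.23098046]
```

View pics/o3.png

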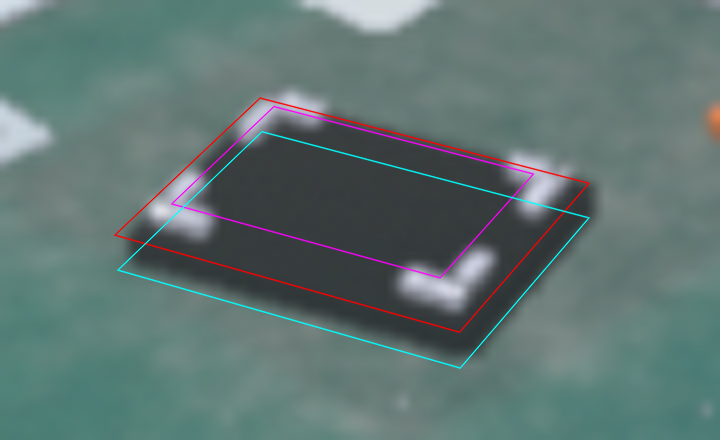

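View pics/o4.png

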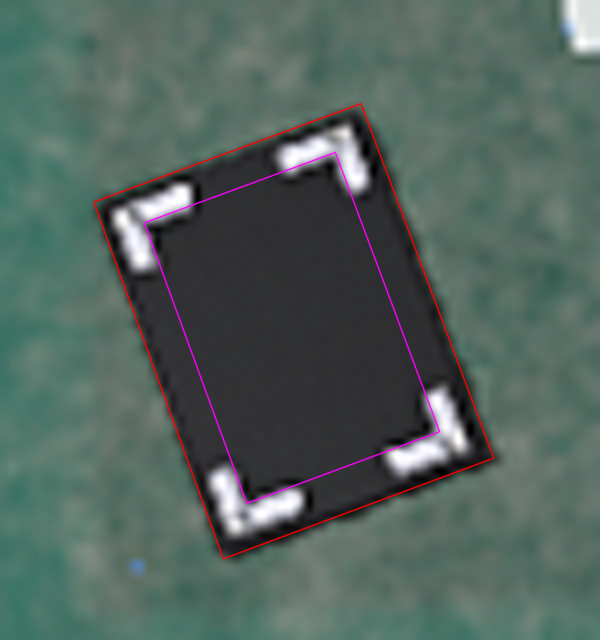

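```bash
python3 - <<'E'
from h import *
im=cv2.imread('pics/scene2.png')
x=edgefit('scene',im,(589.9,-150.7,12.5),92,60,.0911,nm='bp held')
overlay('scene',im,[(589.9,-150.7,12.5,92,60,.0911),(*x,92,60,.0911)],(310,140,360,175),14,'pics/o5.png')
E
```

```text
scene bp held [ 584.44 -140.73   17.87] score 185.6
```

View pics/o5.png

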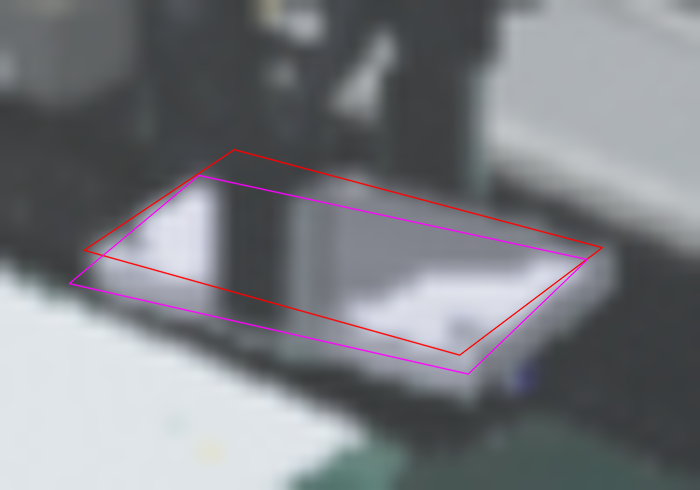

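Emit:
carry_out(rows="0 0 0 0 0 -3.5 0.6; 0 0 0 0 0 -3.5 0.6; 3 -30 0 0 0 0 0.6; 3 -38 0 0 0 0 0.6; 3 -38 0 0 0 0 0.6; 3 -38 0 0 0 0 0.6; 2 -38 0 0 0 0 0.6; 1 -30 0 0 0 0 0.6; 0 -14 0 0 0 0 0.6; 0 0 0 0 0 0 0.6")

```text
clock: 8.25
tool_pos: [0.5285, 0.0691, 0.1018]
tcp_rot: [[0.942, 0.337, -0.001], [0.337, -0.942, 0.0], [-0.001, -0.001, -1.0]]
ft_force: [-0.1, -0.1, -2.1]
opening: 0.685
```

Emit:
carry_out(rows="0 0 10 0 0 0 0.6; 0 0 0 0 0 0 0.6; 0 0 0 0 0 0 0.6")

```text
clock: 8.55
tool_pos: [0.5294, 0.0655, 0.0916]
tcp_rot: [[0.943, 0.332, -0.001], [0.332, -0.943, -0.0], [-0.001, -0.0, -1.0]]
ft_force: [0.4, 1.0, -2.3]
opening: 0.689
```

```bash
python3 go.py 528.3 67.4 50 19.5
```

```text
clock 8.55 p [529.4  65.5  91.6] th 19.37 tilt [-7.00e-02 -2.00e-02 -5.73e+01] F [ 0.4  1.  -2.3] op 0.689 q [  9.  16. -23. 110.   8.  56. -89.]
shift tool [-0.3 -2.1 41.6] | 42
az -0.13
shift after turn [-0.4 -2.1 41.6]
full rv [-0.    0.08 -0.13]
```

Emit:
carry_out(rows="0 -2 10 0 0 -0.1 0.6; 0 0 15 0 0 0 0.6; 0 0 10 0 0 0 0.6; 0 0 4 0 0 0 0.6; 0 0 0 0 0 0 0.6; 0 0 0 0 0 0 0.6")

```text
clock: 9.15
tool_pos: [0.5289, 0.0692, 0.0534]
tcp_rot: [[0.942, 0.335, 0.0], [0.335, -0.942, 0.0], [0.0, -0.0, -1.0]]
ft_force: [-0.4, 0.9, -2.6]
opening: 0.687
```

```bash
python3 go.py 528.3 67.4 36.4 19.5; python3 - <<'E'
from h import *
for n in('scene','top'):
    im,d=optics.camera(n);cv2.imwrite(f'pics/{n}3.png',im)
im=cv2.imread('pics/scene3.png');cv2.imwrite('pics/s3.png',cv2.resize(im[170:250,240:350],None,fx=7,fy=7,interpolation=cv2.INTER_CUBIC))
E
```

```text
clock 9.15 p [528.9  69.2  53.4] th 19.60 tilt [ 0.00e+00  1.00e-02 -5.73e+01] F [-0.4  0.9 -2.6] op 0.687 q [  8.  19. -23. 111.   9.  51. -90.]
shift tool [-1.1  1.5 17. ] | 17
az 0.10
shift after turn [-1.1  1.5 17. ]
full rv [-0.01 -0.01  0.1 ]
```

View pics/s3.png

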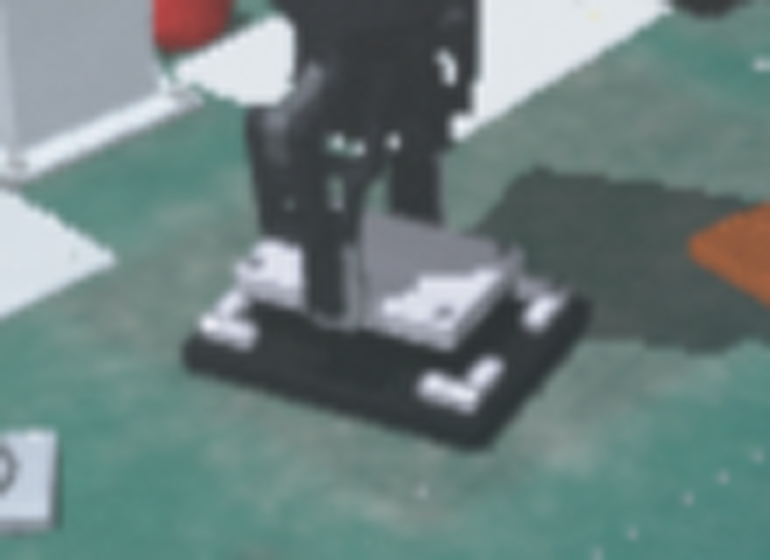

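Emit:
carry_out(rows="-1 1.5 0 0 0 0 0.6; 0 0 6 0 0 0 0.6; 0 0 0 0 0 0 0.6; 0 0 0 0 0 0 0.6; 0 0 0 0 0 0 0.6")

```text
clock: 9.75
tool_pos: [0.5283, 0.0674, 0.0473]
tcp_rot: [[0.942, 0.335, 0.0], [0.335, -0.942, 0.0], [0.0, -0.0, -1.0]]
ft_force: [0.6, -0.4, -2.3]
opening: 0.692
```

Emit:
carry_out(rows="0 0 4 0 0 0 0.6; 0 0 3 0 0 0 0.6; 0 0 2 0 0 0 0.6; 0 0 1 0 0 0 0.6; 0 0 0 0 0 0 0.6; 0 0 0 0 0 0 0.6")

```text
clock: 10.35
tool_pos: [0.5283, 0.0674, 0.0374]
tcp_rot: [[0.942, 0.335, 0.0], [0.335, -0.942, 0.0], [0.0, -0.0, -1.0]]
ft_force: [0.8, -0.1, -1.6]
opening: 0.689
```

Emit:
carry_out(rows="0 0 1 0 0 0 0.6; 0 0 0 0 0 0 0.6")

```text
clock: 10.55
tool_pos: [0.5284, 0.0674, 0.0364]
tcp_rot: [[0.942, 0.335, 0.0], [0.335, -0.942, 0.0], [0.0, 0.0, -1.0]]
ft_force: [-0.0, -0.5, -1.9]
opening: 0.69
```

Emit:
carry_out(rows="0 0 0.5 0 0 0 0.6; 0 0 0 0 0 0 0.6")

```text
clock: 10.75
tool_pos: [0.5284, 0.0673, 0.0364]
tcp_rot: [[0.942, 0.335, 0.0], [0.335, -0.942, -0.0], [0.0, 0.0, -1.0]]
ft_force: [-2.5, -0.6, 5.7]
opening: 0.691
```

Seated (contact). Release and rise.

Emit:
carry_out(rows="0 0 -0.4 0 0 0 0.74; 0 0 0 0 0 0 0.78; 0 0 0 0 0 0 0.82; 0 0 0 0 0 0 0.82; 0 0 -10 0 0 0 0.82; 0 0 -30 0 0 0 0.82; 0 0 -40 0 0 0 0.82; 0 0 -40 0 0 0 0.82; 0 0 -20 0 0 0 0.82; 0 0 0 0 0 0 0.82")

```text
clock: 11.75
tool_pos: [0.5301, 0.0678, 0.1805]
tcp_rot: [[0.942, 0.335, 0.006], [0.335, -0.942, 0.001], [0.006, 0.002, -1.0]]
ft_force: [0.3, -0.2, 0.9]
opening: 0.822
```

```bash
python3 go.py 463.5 -384 150 30
```

```text
clock 11.75 p [530.1  67.8 180.5] th 19.60 tilt [ 3.70e-01  3.00e-02 -5.73e+01] F [ 0.3 -0.2  0.9] op 0.822 q [ 10.  10. -24. 105.   5.  65. -86.]
shift tool [-214.5  403.2   29.8] | 458
az -10.40
shift after turn [-283.6  358.    30.5]
full rv [  0.13  -0.35 -10.4 ]
```

Emit:
carry_out(rows="-20 38 0 0 0 0 0.8; -22 41 0 0 0 0 0.8; -22 41 3 0 0 0 0.8; -22 41 3 0 0 0 0.8; -22 41 3 0 0 0 0.8; -22 41 3 0 0 0 0.8; -22 41 3 0 0 0 0.8; -22 41 3 0 0 0 0.8; -22 41 3 0 0 0 0.8; -18 36 3 0 0 0 0.8")

```text
clock: 12.75
tool_pos: [0.4601, -0.3855, 0.1517]
tcp_rot: [[0.942, 0.334, -0.001], [0.334, -0.942, 0.0], [-0.001, -0.0, -1.0]]
ft_force: [-0.1, -0.5, -0.3]
opening: 0.8
```

Emit:
carry_out(rows="0 0 0 0 0 -5.2 0.8; 0 0 20 0 0 -5.2 0.8; 0 0 20 0 0 0 0.8; 0 0 0 0 0 0 0.8; 0 0 0 0 0 0 0.8")

```text
clock: 13.25
tool_pos: [0.4612, -0.3829, 0.1121]
tcp_rot: [[0.866, 0.5, -0.001], [0.5, -0.866, 0.001], [-0.0, -0.001, -1.0]]
ft_force: [0.4, 0.4, -0.5]
opening: 0.801
```

```bash
python3 go.py 463.5 -384 50 30; python3 - <<'E'
from h import *
for n in('scene','top'):
    im,d=optics.camera(n);cv2.imwrite(f'pics/{n}4.png',im)
im=cv2.imread('pics/top4.png')
x=edgefit('top',im,(528,67,19.5),92,60,.026,nm='bp in nest')
overlay('top',im,[(*x,92,60,.026),(528.5,67.5,19.5,100,68,.022)],(265,155,340,235),8,'pics/o6.png')
im=cv2.imread('pics/scene4.png')
overlay('scene',im,[(*x,92,60,.026),(528.5,67.5,19.5,100,68,.022)],(250,190,340,245),8,'pics/o7.png')
E
```

```text
clock 13.25 p [ 461.2 -382.9  112.1] th 29.98 tilt [-5.00e-02  5.00e-02 -5.73e+01] F [ 0.4  0.4 -0.5] op 0.801 q [ 41.  20.  -7. 100.   3.  60. -27.]
shift tool [ 1.4  2.2 62.1] | 62
az -0.02
shift after turn [ 1.4  2.1 62.1]
full rv [-0.07  0.02 -0.02]
top bp in nest [527.84  68.16  19.89] score 818.9
```

View pics/o6.png

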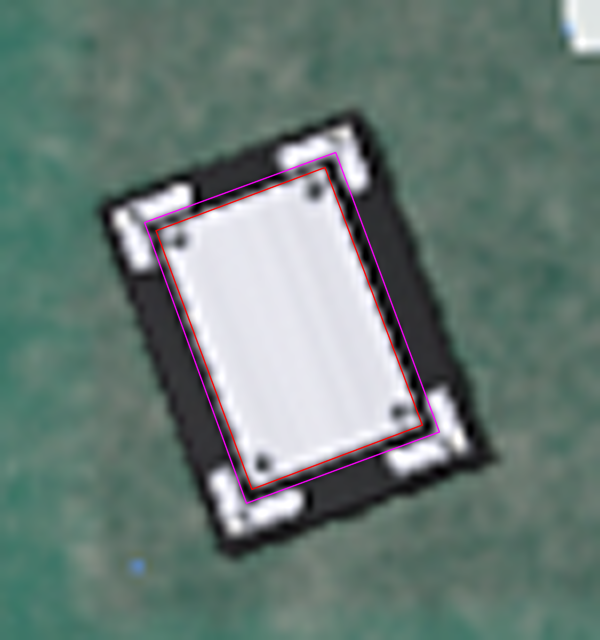

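View pics/o7.png

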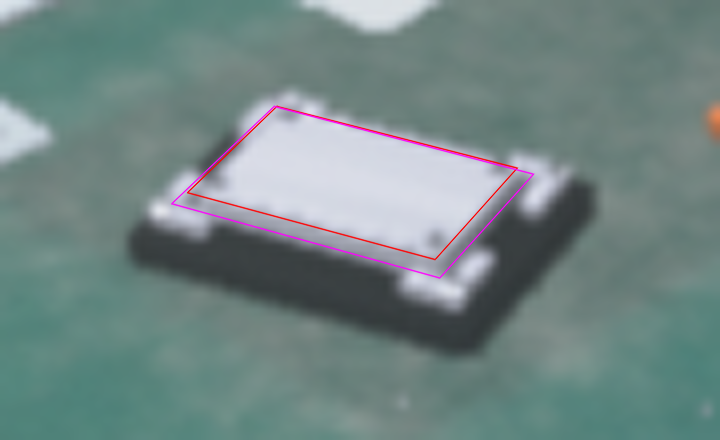

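Emit:
carry_out(rows="2 1.5 20 0 0 0 0.8; 0 0 25 0 0 0 0.8; 0 0 20 0 0 0 0.8; 0 0 8 0 0 0 0.8; 0 0 0 0 0 0 0.8; 0 0 0 0 0 0 0.8; 0 0 0 0 0 0 0.8", force=25)

```text
clock: 14.05
tool_pos: [0.4648, -0.384, 0.0407]
tcp_rot: [[0.866, 0.5, 0.002], [0.5, -0.866, -0.001], [0.001, 0.002, -1.0]]
ft_force: [-0.2, -0.7, 0.9]
opening: 0.801
```

```bash
python3 go.py 464 -383.8 23 30.2
```

```text
clock 14.05 p [ 464.8 -384.    40.7] th 30.00 tilt [  0.1   -0.08 -57.3 ] F [-0.2 -0.7  0.9] op 0.801 q [ 41.  25.  -7. 103.   4.  52. -27.]
shift tool [-0.6 -0.6 17.7] | 18
az -0.20
shift after turn [-0.6 -0.6 17.7]
full rv [ 0.12 -0.05 -0.2 ]
```

Emit:
carry_out(rows="-0.6 -0.6 8 0 0 -0.2 0.8; 0 0 8 0 0 0 0.8; 0 0 1.5 0 0 0 0.8; 0 0 0 0 0 0 0.75; 0 0 0 0 0 0 0.7; 0 0 0 0 0 0 0.66; 0 0 0 0 0 0 0.6; 0 0 0 0 0 0 0.55; 0 0 0 0 0 0 0.55; 0 0 0 0 0 0 0.55", force=25)

```text
clock: 15.05
tool_pos: [0.4634, -0.3835, 0.0221]
tcp_rot: [[0.864, 0.503, 0.001], [0.503, -0.864, -0.0], [0.0, 0.001, -1.0]]
ft_force: [0.6, -0.2, 5.2]
opening: 0.646
```

```bash
python3 go.py 464 -383.8 23 30.2
```

```text
clock 15.05 p [ 463.4 -383.5   22.1] th 30.20 tilt [ 3.00e-02 -3.00e-02 -5.73e+01] F [ 0.6 -0.2  5.2] op 0.646 q [ 41.  27.  -7. 103.   4.  50. -27.]
shift tool [ 0.3  0.6 -0.9] | 1
az -0.00
shift after turn [ 0.3  0.6 -0.9]
full rv [ 0.04 -0.02 -0.  ]
```

Emit:
carry_out(rows="0 0 -10 0 0 0 0.55; 0 0 -30 0 0 0 0.55; 0 0 -40 0 0 0 0.55; 0 0 -40 0 0 0 0.55; 0 0 0 0 0 5.3 0.55; 0 0 0 0 0 5.3 0.55; 0 0 0 0 0 0 0.55")

```text
clock: 15.75
tool_pos: [0.463, -0.3831, 0.1423]
tcp_rot: [[0.943, 0.334, 0.0], [0.334, -0.943, -0.0], [0.0, 0.0, -1.0]]
ft_force: [1.5, 0.1, -1.3]
opening: 0.648
```

```bash
python3 go.py 528.3 67.4 120 19.6
```

```text
clock 15.75 p [ 463.  -383.1  142.3] th 19.52 tilt [ 1.00e-02 -1.00e-02 -5.73e+01] F [ 1.5  0.1 -1.3] op 0.648 q [ 40.  18.  -5.  99.   2.  63. -37.]
shift tool [ 212.  -402.8   22.2] | 456
az -0.08
shift after turn [ 212.6 -402.5   22.3]
full rv [ 0.01 -0.   -0.08]
```

Emit:
carry_out(rows="16 -30 0 0 0 0 0.55; 22 -41 0 0 0 0 0.55; 22 -41 0 0 0 0 0.55; 22 -42 0 0 0 0 0.55; 22 -42 0 0 0 0 0.55; 22 -42 0 0 0 0 0.55; 22 -42 0 0 0 0 0.55; 22 -42 0 0 0 0 0.55; 22 -42 0 0 0 0 0.55; 20 -38 0 0 0 0 0.55")

```text
clock: 16.75
tool_pos: [0.5277, 0.0689, 0.1418]
tcp_rot: [[0.941, 0.339, -0.0], [0.339, -0.941, 0.0], [-0.0, -0.0, -1.0]]
ft_force: [1.5, 0.5, -1.8]
opening: 0.647
```

Emit:
carry_out(rows="0 0 15 0 0 0 0.55; 0 0 20 0 0 0 0.55; 0 0 20 0 0 0 0.55; 0 0 10 0 0 0 0.55; 0 0 0 0 0 0 0.55; 0 0 0 0 0 0 0.55; 0 0 0 0 0 0 0.55")

```text
clock: 17.45
tool_pos: [0.5287, 0.0666, 0.0777]
tcp_rot: [[0.942, 0.336, 0.001], [0.336, -0.942, 0.0], [0.001, 0.0, -1.0]]
ft_force: [0.2, 1.0, -0.7]
opening: 0.648
```

```bash
python3 go.py 528.3 67.4 48.2 19.6;  python3 - <<'E'
from h import *
im,d=optics.camera('scene');cv2.imwrite('pics/scene5.png',im)
cv2.imwrite('pics/s5.png',cv2.resize(im[170:250,240:350],None,fx=7,fy=7,interpolation=cv2.INTER_CUBIC))
E
```

```text
clock 17.45 p [528.7  66.6  77.7] th 19.61 tilt [ 8.00e-02  1.00e-02 -5.73e+01] F [ 0.2  1.  -0.7] op 0.648 q [  8.  17. -22. 110.   8.  54. -89.]
shift tool [-0.2 -0.9 29.5] | 30
az 0.01
shift after turn [-0.1 -0.9 29.5]
full rv [ 0.02 -0.08  0.01]
```

View pics/s5.png

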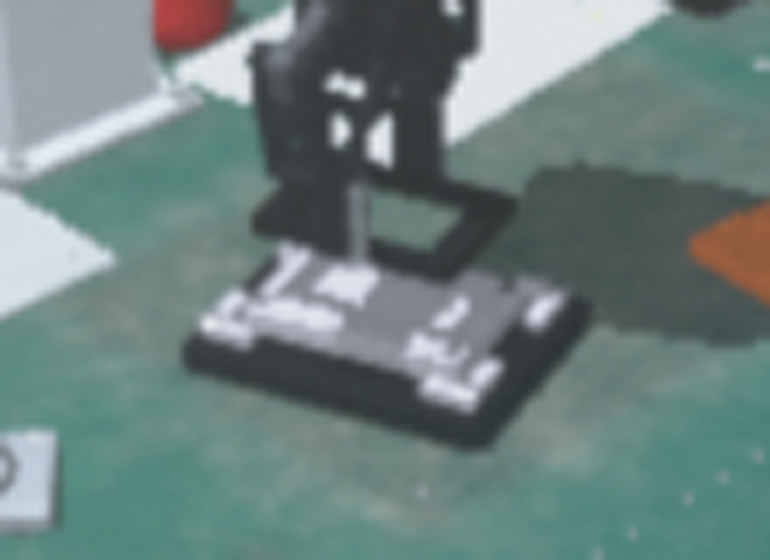

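Emit:
carry_out(rows="0 -0.9 10 0 0 0 0.55; 0 0 10 0 0 0 0.55; 0 0 4 0 0 0 0.55; 0 0 2 0 0 0 0.55; 0 0 0 0 0 0 0.55; 0 0 0 0 0 0 0.55; 0 0 0 0 0 0 0.55")

```text
clock: 18.2
tool_pos: [0.528, 0.0675, 0.051]
tcp_rot: [[0.942, 0.335, 0.001], [0.335, -0.942, 0.0], [0.001, 0.0, -1.0]]
ft_force: [0.5, 0.5, -0.4]
opening: 0.648
```

Emit:
carry_out(rows="0 0 1 0 0 0 0.55; 0 0 1 0 0 0 0.55; 0 0 0 0 0 0 0.55; 0 0 0 0 0 0 0.55")

```text
clock: 18.6
tool_pos: [0.5277, 0.0674, 0.0487]
tcp_rot: [[0.942, 0.335, -0.0], [0.335, -0.942, 0.0], [-0.0, -0.0, -1.0]]
ft_force: [-1.0, -1.2, -0.0]
opening: 0.648
```

Emit:
carry_out(rows="0.5 0 0 0 0 0 0.55; 0 0 0.6 0 0 0 0.55; 0 0 0 0 0 0 0.55; 0 0 0 0 0 0 0.55")

```text
clock: 19.0
tool_pos: [0.5283, 0.0676, 0.0482]
tcp_rot: [[0.942, 0.335, 0.0], [0.335, -0.942, 0.0], [0.0, -0.0, -1.0]]
ft_force: [0.4, 0.2, -0.4]
opening: 0.648
```

Emit:
carry_out(rows="0 0 0.5 0 0 0 0.55; 0 0 0 0 0 0 0.55; 0 0 0 0 0 0 0.55")

```text
clock: 19.3
tool_pos: [0.5283, 0.0677, 0.0481]
tcp_rot: [[0.942, 0.335, 0.0], [0.335, -0.942, -0.0], [0.0, 0.0, -1.0]]
ft_force: [-2.7, -0.6, 6.2]
opening: 0.647
```

Contact. Release and retreat to the side (towards the diffuser).

Emit:
carry_out(rows="0 0 -0.5 0 0 0 0.66; 0 0 0 0 0 0 0.70; 0 0 0 0 0 0 0.74; 0 0 0 0 0 0 0.78; 0 0 -10 0 0 0 0.78; 0 0 -30 0 0 0 0.7; 0 0 -40 0 0 0 0.6; 0 0 -20 0 0 0 0.55; 0 0 0 0 0 0 0.5; 0 0 0 0 0 0 0.5")

```text
clock: 20.3
tool_pos: [0.5284, 0.0675, 0.1488]
tcp_rot: [[0.942, 0.335, 0.001], [0.335, -0.942, -0.0], [0.001, 0.0, -1.0]]
ft_force: [-0.2, -0.3, -0.1]
opening: 0.499
```

```bash
python3 go.py 413.5 233 100 19.4
```

```text
clock 20.30 p [528.4  67.5 148.8] th 19.59 tilt [  0.07  -0.   -57.3 ] F [-0.2 -0.3 -0.1] op 0.499 q [  9.  12. -23. 107.   5.  62. -87.]
shift tool [ -52.8 -194.4   48.6] | 207
az 0.19
shift after turn [ -53.4 -194.2   48.8]
full rv [ 0.03 -0.06  0.19]
```

Emit:
carry_out(rows="-8 -30 0 0 0 0 0.5; -10 -38 0 0 0 0 0.5; -10 -38 10 0 0 0 0.5; -10 -38 10 0 0 0 0.5; -10 -34 10 0 0 0 0.5; -5 -16 10 0 0 0 0.5; 0 0 8 0 0 0 0.5; 0 0 0 0 0 0 0.5; 0 0 0 0 0 0 0.5; 0 0 0 0 0 0 0.5")

```text
clock: 21.3
tool_pos: [0.414, 0.2317, 0.1003]
tcp_rot: [[0.943, 0.334, 0.0], [0.334, -0.943, -0.0], [0.0, 0.0, -1.0]]
ft_force: [0.7, 0.1, 0.2]
opening: 0.5
```

```bash
python3 go.py 413.4 233 35 19.4; python3 - <<'E'
from h import *
for n in('scene','top'):
    im,d=optics.camera(n);cv2.imwrite(f'pics/{n}6.png',im)
im=cv2.imread('pics/top6.png')
x=edgefit('top',im,(528,67,19.5),84,56,.036,nm='frame outer',extra=[(60,42,.036)])
x2=edgefit('top',im,(528,67,19.5),92,60,.026,nm='bp')
overlay('top',im,[(*x,84,56,.036),(*x2,92,60,.026),(*x,60,42,.036)],(265,155,340,235),8,'pics/o8.png')
im=cv2.imread('pics/scene6.png')
overlay('scene',im,[(*x,84,56,.036),(*x2,92,60,.026)],(250,190,340,245),8,'pics/o9.png')
E
```

```text
clock 21.30 p [414.  231.7 100.3] th 19.49 tilt [ 1.00e-02 -0.00e+00 -5.73e+01] F [0.7 0.1 0.2] op 0.500 q [  -5.   10.  -32.  117.    6.   55. -110.]
shift tool [-0.2 -1.4 65.3] | 65
az 0.09
shift after turn [-0.2 -1.4 65.3]
full rv [ 0.   -0.01  0.09]
top frame outer [527.39  66.78  19.59] score 619.5
top bp [532.69  70.    19.86] score 270.6
```

View pics/o8.png

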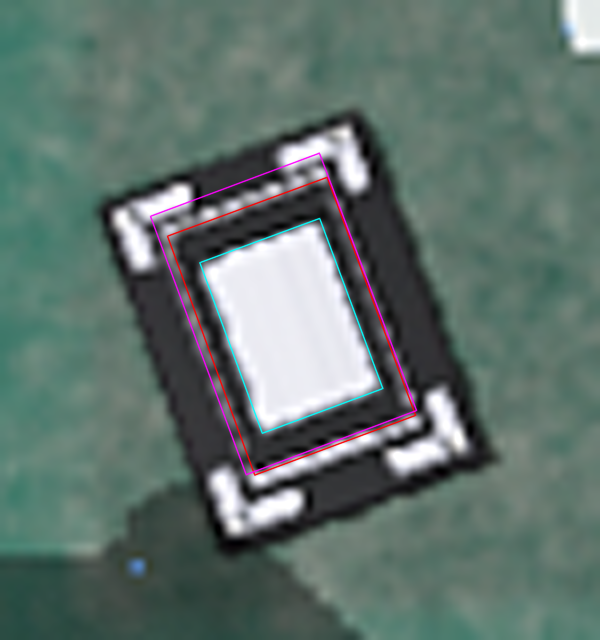

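View pics/o9.png

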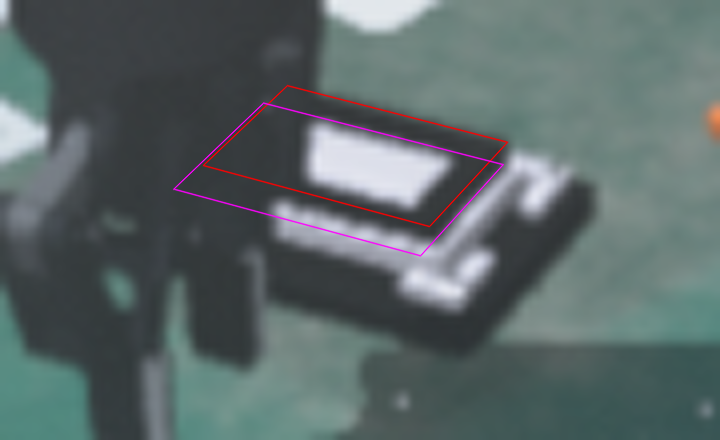

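Emit:
carry_out(rows="0 -1.4 20 0 0 0 0.5; 0 0 20 0 0 0 0.5; 0 0 16 0 0 0 0.5; 0 0 8 0 0 0 0.5; 0 0 0 0 0 0 0.5; 0 0 0 0 0 0 0.45; 0 0 0 0 0 0 0.4; 0 0 0 0 0 0 0.35; 0 0 0 0 0 0 0.28; 0 0 0 0 0 0 0.25", force=30)

```text
clock: 22.4
tool_pos: [0.4134, 0.2341, 0.0371]
tcp_rot: [[0.942, 0.335, 0.001], [0.335, -0.942, 0.0], [0.001, 0.0, -1.0]]
ft_force: [-0.7, -0.6, 6.0]
opening: 0.339
```

Emit:
carry_out(rows="0 0 0 0 0 0 0.25; 0 0 0 0 0 0 0.25; 0 0 0 0 0 0 0.25")

```text
clock: 22.7
tool_pos: [0.4134, 0.2341, 0.0371]
tcp_rot: [[0.942, 0.335, 0.001], [0.335, -0.942, 0.0], [0.001, 0.0, -1.0]]
ft_force: [-1.0, -1.8, 6.3]
opening: 0.337
```

```bash
python3 go.py 413.4 233 36 19.4; python3 - <<'E'
from h import *
im,d=optics.camera('scene');cv2.imwrite('pics/scene7.png',im)
cv2.imwrite('pics/s7.png',cv2.resize(im[200:290,220:330],None,fx=7,fy=6.5,interpolation=cv2.INTER_CUBIC))
E
```

```text
clock 22.70 p [413.4 234.1  37.1] th 19.59 tilt [ 8.00e-02  2.00e-02 -5.73e+01] F [-1.  -1.8  6.3] op 0.337 q [  -7.   16.  -31.  119.   11.   48. -114.]
shift tool [-0.3  1.1  1.1] | 2
az 0.19
shift after turn [-0.3  1.1  1.1]
full rv [ 0.01 -0.08  0.19]
```

View pics/s7.png

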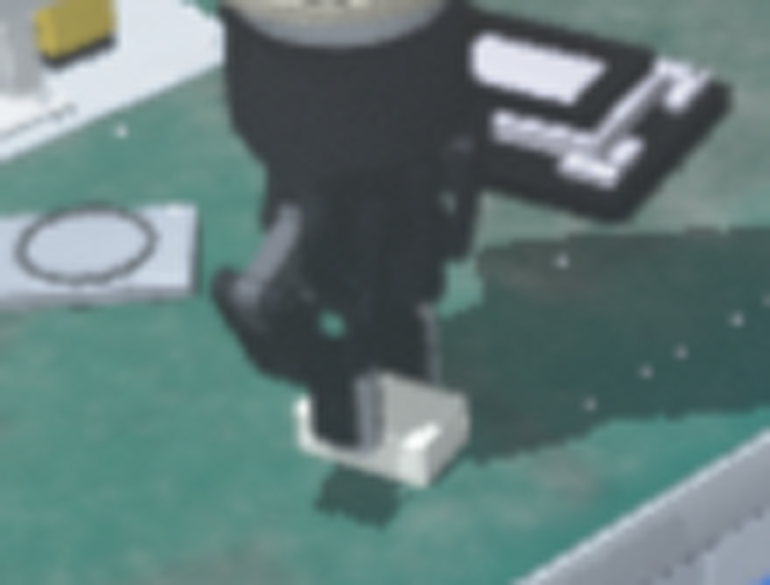

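Emit:
carry_out(rows="0 0 -10 0 0 0 0.25; 0 0 -30 0 0 0 0.25; 0 0 -30 0 0 0 0.25; 10 36 -10 0 0 0 0.25; 11 38 0 0 0 0 0.25; 11 40 0 0 0 0 0.25; 11 40 0 0 0 0 0.25; 9 35 0 0 0 0 0.25; 0 6 0 0 0 0 0.25; 0 0 0 0 0 0 0.25")

```text
clock: 23.75
tool_pos: [0.5275, 0.0664, 0.1166]
tcp_rot: [[0.943, 0.333, 0.0], [0.333, -0.943, 0.0], [0.0, -0.0, -1.0]]
ft_force: [-0.1, -0.2, -1.6]
opening: 0.34
```

Emit:
carry_out(rows="0 0 10 0 0 0 0.25; 0 0 0 0 0 0 0.25; 0 0 0 0 0 0 0.25")

```text
clock: 24.05
tool_pos: [0.5263, 0.0688, 0.1058]
tcp_rot: [[0.941, 0.337, -0.001], [0.337, -0.941, 0.0], [-0.001, -0.001, -1.0]]
ft_force: [0.4, 1.0, -1.2]
opening: 0.338
```

```bash
python3 go.py 528.2 67.2 63.1 19.6;
```

```text
clock 24.05 p [526.3  68.8 105.8] th 19.71 tilt [-6.00e-02  1.00e-02 -5.73e+01] F [ 0.4  1.  -1.2] op 0.338 q [  9.  15. -23. 109.   7.  57. -88.]
shift tool [ 1.3  2.2 42.7] | 43
az 0.11
shift after turn [ 1.2  2.1 42.7]
full rv [-0.03  0.05  0.11]
```

Emit:
carry_out(rows="1.3 2 10 0 0 0.1 0.25; 0 0 12 0 0 0 0.25; 0 0 8 0 0 0 0.25; 0 0 0 0 0 0 0.25; 0 0 0 0 0 0 0.25; 0 0 0 0 0 0 0.25; 0 0 0 0 0 0 0.25")

```text
clock: 24.75
tool_pos: [0.5293, 0.0662, 0.0765]
tcp_rot: [[0.943, 0.334, 0.001], [0.334, -0.943, 0.0], [0.001, 0.0, -1.0]]
ft_force: [0.3, 0.2, -0.5]
opening: 0.339
```

```bash
python3 go.py 528.2 67.2 63.1 19.6;  python3 - <<'E'
from h import *
im,d=optics.camera('scene');cv2.imwrite('pics/scene8.png',im)
cv2.imwrite('pics/s8.png',cv2.resize(im[170:250,240:350],None,fx=7,fy=7,interpolation=cv2.INTER_CUBIC))
E
```

```text
clock 24.75 p [529.3  66.2  76.5] th 19.49 tilt [ 4.00e-02  1.00e-02 -5.73e+01] F [ 0.3  0.2 -0.5] op 0.339 q [  8.  17. -23. 110.   8.  54. -89.]
shift tool [-0.8 -1.3 13.4] | 14
az -0.11
shift after turn [-0.7 -1.3 13.4]
full rv [ 0.01 -0.04 -0.11]
```

View pics/s8.png

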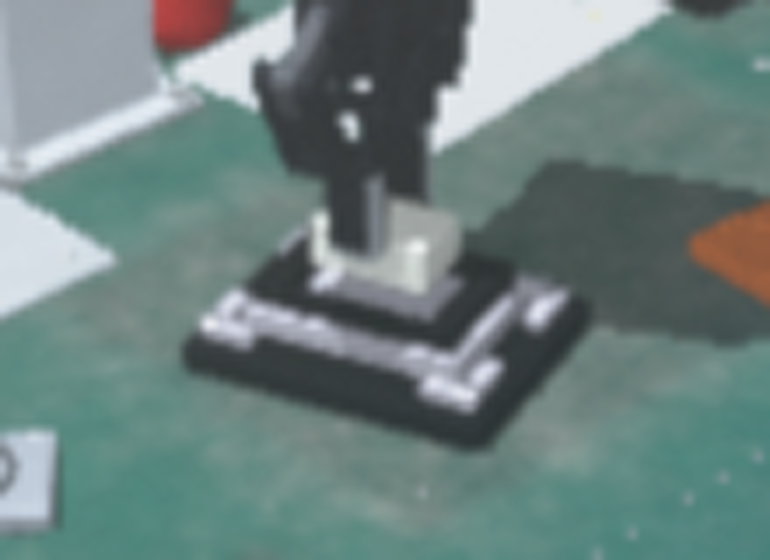

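Block is above the window. Descend.

Emit:
carry_out(rows="-0.7 -1 0 0 0 0 0.25; 0 0 0 0 0 0 0.25; 0 0 5 0 0 0 0.25; 0 0 4 0 0 0 0.25; 0 0 2 0 0 0 0.25; 0 0 0 0 0 0 0.25; 0 0 0 0 0 0 0.25; 0 0 0 0 0 0 0.25")

```text
clock: 25.6
tool_pos: [0.5282, 0.0669, 0.0652]
tcp_rot: [[0.943, 0.334, 0.0], [0.334, -0.943, 0.0], [0.0, -0.0, -1.0]]
ft_force: [-0.3, -0.4, -0.7]
opening: 0.343
```

Emit:
carry_out(rows="0 0 1 0 0 0 0.25; 0 0 0.5 0 0 0 0.25; 0 0 0 0 0 0 0.25; 0 0 0 0 0 0 0.25")

```text
clock: 26.0
tool_pos: [0.528, 0.0669, 0.0637]
tcp_rot: [[0.943, 0.334, 0.0], [0.334, -0.943, 0.0], [0.0, -0.0, -1.0]]
ft_force: [0.5, -0.2, -2.0]
opening: 0.345
```

Emit:
carry_out(rows="0 0 0.6 0 0 0 0.25; 0 0 0 0 0 0 0.25; 0 0 0 0 0 0 0.25")

```text
clock: 26.3
tool_pos: [0.5281, 0.0669, 0.0632]
tcp_rot: [[0.943, 0.334, 0.0], [0.334, -0.943, 0.0], [0.0, 0.0, -1.0]]
ft_force: [-0.2, -0.4, 1.8]
opening: 0.342
```

Emit:
carry_out(rows="0 0 0.5 0 0 0 0.25; 0 0 0 0 0 0 0.25; 0 0 0 0 0 0 0.25")

```text
clock: 26.6
tool_pos: [0.5281, 0.0669, 0.0631]
tcp_rot: [[0.943, 0.334, 0.0], [0.334, -0.943, -0.0], [0.0, 0.0, -1.0]]
ft_force: [-3.2, 0.4, 7.4]
opening: 0.337
```

Emit:
carry_out(rows="0 0 -0.5 0 0 0 0.36; 0 0 0 0 0 0 0.4; 0 0 0 0 0 0 0.44; 0 0 0 0 0 0 0.48; 0 0 -10 0 0 0 0.5; 0 0 -30 0 0 0 0.6; 0 0 -40 0 0 0 0.7; 0 0 -20 0 0 0 0.7; 0 0 0 0 0 0 0.7; 0 0 0 0 0 0 0.7")

```text
clock: 27.6
tool_pos: [0.5282, 0.0668, 0.1636]
tcp_rot: [[0.943, 0.334, 0.001], [0.334, -0.943, -0.0], [0.001, 0.0, -1.0]]
ft_force: [-0.1, 0.0, 0.8]
opening: 0.696
```

```bash
python3 go.py 565.5 239.5 120 52.3
```

```text
clock 27.60 p [528.2  66.8 163.6] th 19.49 tilt [  0.06  -0.   -57.3 ] F [-0.1  0.   0.8] op 0.696 q [  9.  11. -24. 106.   5.  64. -87.]
shift tool [  92.7 -150.3   43.6] | 182
az -32.81
shift after turn [159.4 -76.1  43.6]
full rv [  0.04  -0.05 -32.81]
```

Emit:
carry_out(rows="20 -32 0 0 0 0 0.7; 24 -40 0 0 0 0 0.7; 24 -40 0 0 0 0 0.7; 24 -38 0 0 0 0 0.7; 0 0 0 0 0 -8.2 0.7; 0 0 0 0 0 -8.2 0.7; 0 0 10 0 0 -8.2 0.7; 0 0 20 0 0 -8.2 0.7; 0 0 10 0 0 0 0.7; 0 0 0 0 0 0 0.7")

```text
clock: 28.6
tool_pos: [0.5633, 0.2382, 0.1205]
tcp_rot: [[0.615, 0.789, -0.004], [0.789, -0.615, -0.001], [-0.004, -0.003, -1.0]]
ft_force: [-0.1, -0.9, 0.1]
opening: 0.699
```

Emit:
carry_out(rows="0 0 0 0 0 0 0.7; 0 0 0 0 0 0 0.7")

```text
clock: 28.8
tool_pos: [0.565, 0.2393, 0.1238]
tcp_rot: [[0.613, 0.79, 0.001], [0.79, -0.613, 0.0], [0.001, 0.0, -1.0]]
ft_force: [0.2, -0.3, 0.3]
opening: 0.702
```

```bash
python3 go.py 565.5 239.5 30 52.3; python3 - <<'E'
from h import *
for n in('scene','top'):
    im,d=optics.camera(n);cv2.imwrite(f'pics/{n}9.png',im)
im=cv2.imread('pics/top9.png')
x=edgefit('top',im,(528,67,19.5),48,30,.046,nm='diff')
x2=edgefit('top',im,(528,67,19.5),84,56,.036,nm='frame')
overlay('top',im,[(*x,48,30,.046),(527.4,66.8,19.6,84,56,.036),(527.4,66.8,19.6,60,42,.036)],(265,155,340,235),8,'pics/o10.png')
im=cv2.imread('pics/scene0.png')
overlay('scene',im,[(563.5,239,52.5,76,50,.010),(564.5,240.5,52.5,76,50,.010)],(205,220,260,255),13,'pics/o11.png')
im=cv2.imread('pics/top0.png')
overlay('top',im,[(565.3,240.0,52.5,76,50,.010),(565.3,240,52.5,49,0,.013),(565.3,240,52.5,44,0,.013)],(210,160,265,205),13,'pics/o12.png')
E
```

```text
clock 28.80 p [565.  239.3 123.8] th 52.18 tilt [ 5.00e-02  2.00e-02 -5.73e+01] F [ 0.2 -0.3  0.3] op 0.702 q [ -1.  24. -33.  97.  14.  63. -76.]
shift tool [ 0.4  0.2 93.8] | 94
az -0.12
shift after turn [ 0.5  0.2 93.8]
full rv [ 0.03 -0.05 -0.12]
top diff [531.82  64.12  20.  ] score 362.2
top frame [529.89  60.86  20.6 ] score 292.4
```

View pics/o10.png

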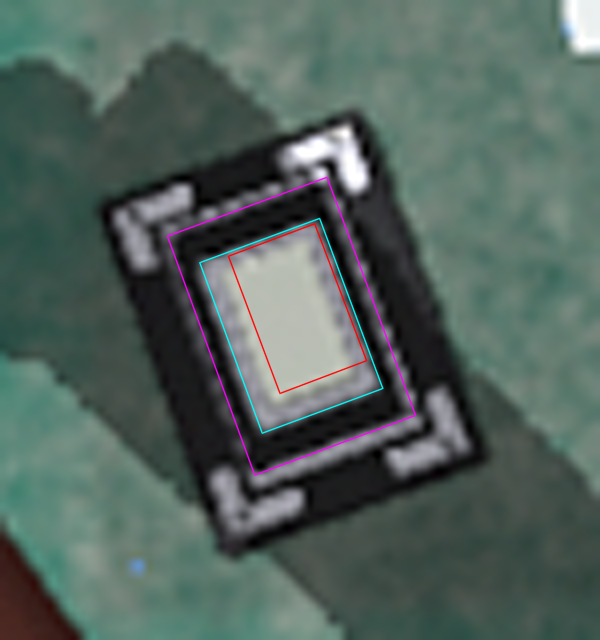

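View pics/o11.png

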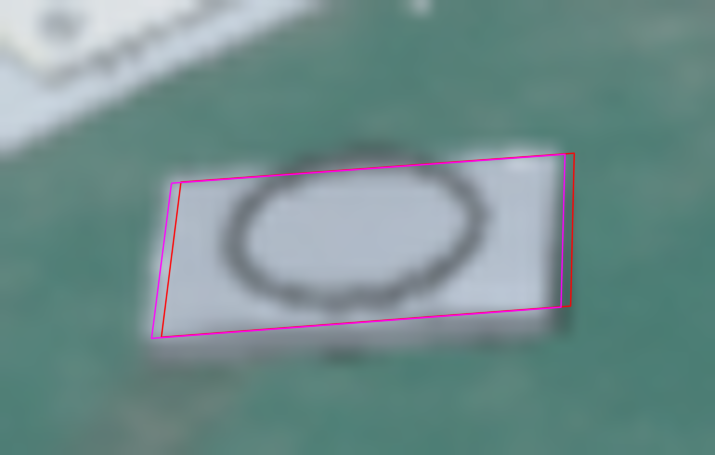

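View pics/o12.png

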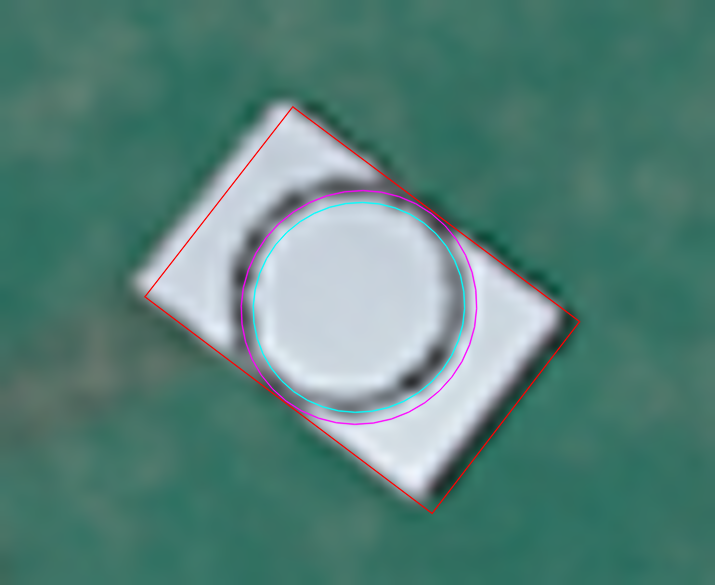

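Emit:
carry_out(rows="3.5 0 20 0 0 0 0.72; 0 0 30 0 0 0 0.72; 0 0 20 0 0 0 0.72; 0 0 10 0 0 0 0.72; 0 0 0 0 0 0 0.72; 0 0 0 0 0 0 0.72; 0 0 0 0 0 0 0.72", force=50)

```text
clock: 29.6
tool_pos: [0.5677, 0.2422, 0.0445]
tcp_rot: [[0.612, 0.791, 0.002], [0.791, -0.612, 0.001], [0.002, 0.001, -1.0]]
ft_force: [1.0, -0.1, 0.0]
opening: 0.722
```

```bash
python3 go.py 567.2 242.2 24 52.3; python3 - <<'E'
from h import *
im,d=optics.camera('scene');cv2.imwrite('pics/scene10.png',im)
cv2.imwrite('pics/s10.png',cv2.resize(im[200:270,190:280],None,fx=8,fy=8,interpolation=cv2.INTER_CUBIC))
E
```

```text
clock 29.60 p [567.7 242.2  44.5] th 52.28 tilt [ 1.10e-01  5.00e-02 -5.73e+01] F [ 1.  -0.1  0. ] op 0.722 q [ -3.  30. -31.  99.  18.  56. -78.]
shift tool [-0.3 -0.4 20.5] | 20
az -0.02
shift after turn [-0.3 -0.4 20.5]
full rv [ 0.06 -0.11 -0.02]
```

View pics/s10.png

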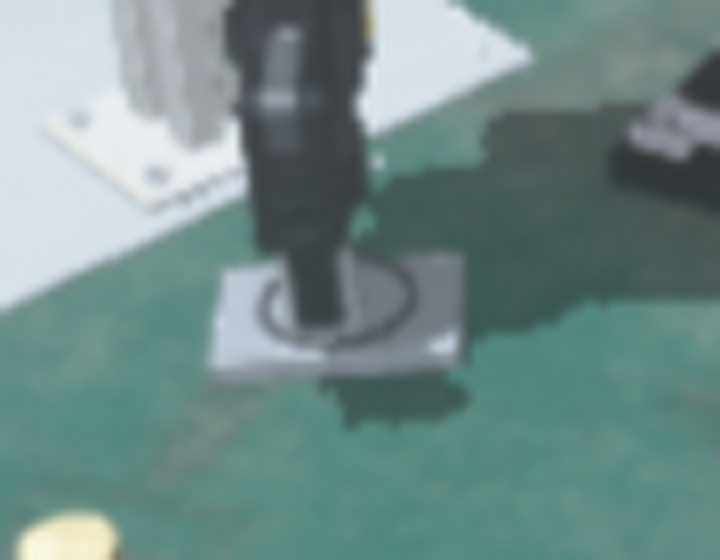

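```bash
python3 - <<'E'
from h import *
P=np.array([[542,262,24],[567.7-.79*38,242.2+.61*38,24],[542,262,2]])/1000
print((proj('scene',P)-[190,200])*8)
E
```

```text
[[318.4303644  330.18064362]
 [317.3270761  341.08642384]
 [326.49646233 388.18320191]]
```

Emit:
carry_out(rows="-0.3 -0.4 8 0 0 0 0.72; 0 0 8 0 0 0 0.72; 0 0 3.5 0 0 0 0.72; 0 0 0 0 0 0 0.7; 0 0 0 0 0 0 0.65; 0 0 0 0 0 0 0.6; 0 0 0 0 0 0 0.55; 0 0 0 0 0 0 0.5; 0 0 0 0 0 0 0.5; 0 0 0 0 0 0 0.5", force=50)

```text
clock: 30.65
tool_pos: [0.5666, 0.242, 0.0241]
tcp_rot: [[0.612, 0.791, 0.001], [0.791, -0.612, 0.0], [0.001, 0.0, -1.0]]
ft_force: [-1.0, -1.4, 6.4]
opening: 0.565
```

```bash
python3 go.py 567.2 242.2 24 52.3
```

```text
clock 30.65 p [566.6 242.   24.1] th 52.30 tilt [ 4.00e-02  1.00e-02 -5.73e+01] F [-1.  -1.4  6.4] op 0.565 q [ -3.  31. -30. 100.  19.  54. -79.]
shift tool [0.5 0.3 0.1] | 1
az -0.00
shift after turn [0.5 0.3 0.1]
full rv [ 0.02 -0.04 -0.  ]
```

Emit:
carry_out(rows="0 0 -8 0 0 0 0.5; 0 0 -25 0 0 0 0.5; 0 0 -35 0 0 0 0.5; 0 0 -40 0 0 0 0.5; 0 0 0 0 0 8 0.5; 0 0 0 0 0 8.3 0.5; 0 0 0 0 0 8.3 0.5; 0 0 0 0 0 8.2 0.5; 0 0 0 0 0 0 0.5; 0 0 0 0 0 0 0.5")

```text
clock: 31.65
tool_pos: [0.5661, 0.2418, 0.1314]
tcp_rot: [[0.941, 0.338, -0.0], [0.338, -0.941, -0.0], [-0.0, 0.0, -1.0]]
ft_force: [0.5, 0.9, -2.0]
opening: 0.564
```

```bash
python3 go.py 528.1 67 100 19.6; python3 - <<'E'
from h import *
for n in('scene','top'):
    im,d=optics.camera(n);cv2.imwrite(f'pics/{n}11.png',im)
im=cv2.imread('pics/top11.png')
x=edgefit('top',im,(527.5,67,19.5),48,30,.046,nm='diff',off=2)
xs=edgefit('scene',cv2.imread('pics/scene11.png'),(526.5,66,19.5),48,30,.046,nm='diff',off=2)
overlay('top',im,[(*x,48,30,.046),(527.4,66.8,19.6,60,42,.036)],(265,155,340,235),8,'pics/o13.png')
overlay('scene',cv2.imread('pics/scene11.png'),[(*xs,48,30,.046),(526,66,19.6,84,56,.036)],(220,155,340,245),6.5,'pics/o14.png')
E
```

```text
clock 31.65 p [566.1 241.8 131.4] th 19.76 tilt [-2.00e-02 -1.00e-02 -5.73e+01] F [ 0.5  0.9 -2. ] op 0.564 q [  -6.   23.  -27.   96.   11.   64. -106.]
shift tool [-94.8 151.6  31.5] | 182
az 0.16
shift after turn [-94.4 151.9  31.4]
full rv [0.01 0.03 0.16]
top diff [532.11  63.84  19.98] score 301.4
scene diff [525.61  64.27  23.4 ] score 129.8
```

View pics/o13.png

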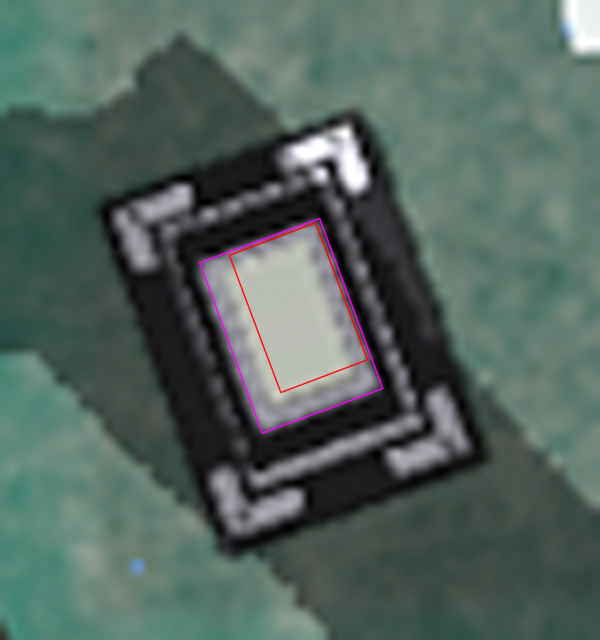

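View pics/o14.png

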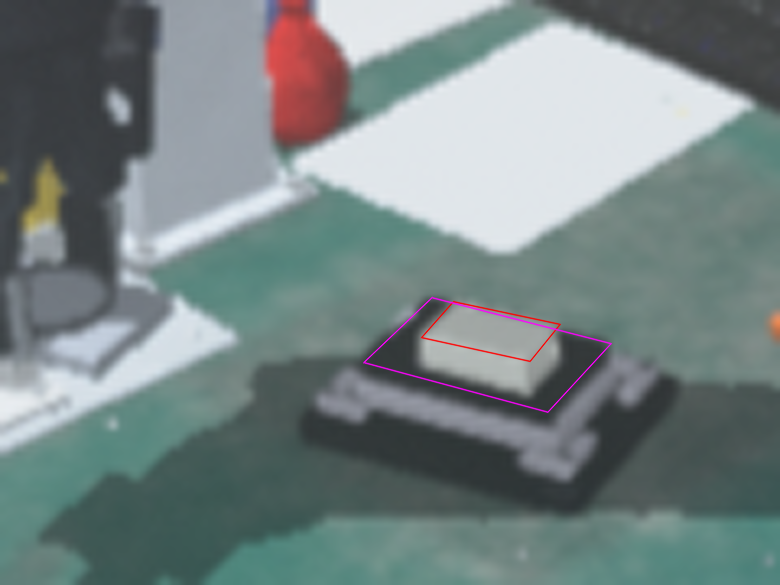

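Emit:
carry_out(rows="-15 24 0 0 0 0.16 0.5; -20 32 0 0 0 0 0.5; -20 32 0 0 0 0 0.5; -20 32 5 0 0 0 0.5; -14 22 10 0 0 0 0.5; -5 8 10 0 0 0 0.5; 0 0 5 0 0 0 0.5; 0 0 0 0 0 0 0.5; 0 0 0 0 0 0 0.5; 0 0 0 0 0 0 0.5")

```text
clock: 32.75
tool_pos: [0.5278, 0.0706, 0.102]
tcp_rot: [[0.943, 0.333, 0.001], [0.333, -0.943, 0.001], [0.001, -0.0, -1.0]]
ft_force: [-0.3, -0.1, -4.0]
opening: 0.566
```

```bash
python3 go.py 528.1 67 70.1 19.6; python3 - <<'E'
from h import *
for n in('scene','top'):
    im,d=optics.camera(n);cv2.imwrite(f'pics/{n}12.png',im)
s=status.read_state();p=s['tool_pos']*1000;R=s['tcp_rot'];th=np.degrees(np.arctan2(R[1,0],R[0,0]))
zt=(p[2]-24.1+10)/1000
overlay('scene',cv2.imread('pics/scene12.png'),[(p[0],p[1],th,76,50,zt),(p[0]-1.5,p[1]-1.5,th,76,50,zt),(p[0]-1.5,p[1]-1.5,th,49,0,zt+.003)],(240,165,340,240),7.5,'pics/o15.png')
E
```

```text
clock 32.75 p [527.8  70.6 102. ] th 19.47 tilt [ 4.00e-02  4.00e-02 -5.73e+01] F [-0.3 -0.1 -4. ] op 0.566 q [  9.  15. -24. 109.   7.  57. -89.]
shift tool [-1.   3.5 31.9] | 32
az -0.13
shift after turn [-1.   3.5 31.9]
full rv [-0.02 -0.05 -0.13]
```

View pics/o15.png

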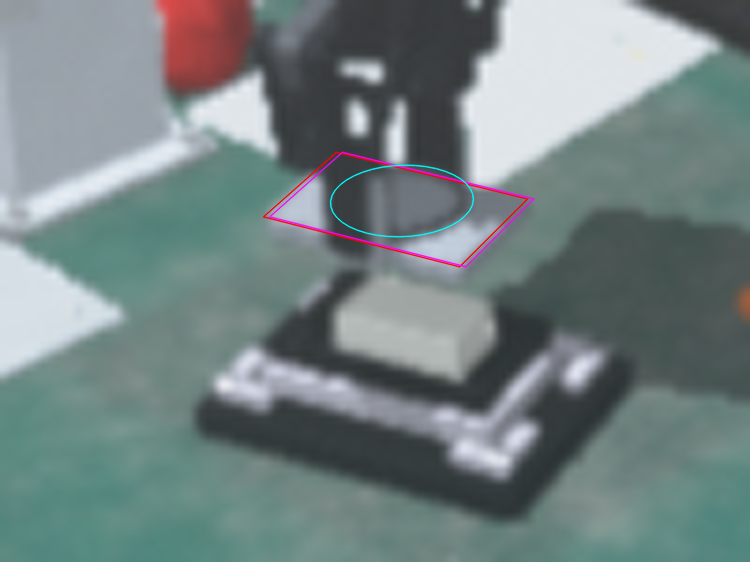

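Emit:
carry_out(rows="-1.2 3.2 0 0 0 -0.1 0.5; 0 0 10 0 0 0 0.5; 0 0 10 0 0 0 0.5; 0 0 5 0 0 0 0.5; 0 0 0 0 0 0 0.5; 0 0 0 0 0 0 0.5; 0 0 0 0 0 0 0.5")

```text
clock: 33.55
tool_pos: [0.5276, 0.0658, 0.0768]
tcp_rot: [[0.943, 0.333, 0.0], [0.333, -0.943, 0.0], [0.0, -0.0, -1.0]]
ft_force: [0.1, 0.4, -4.4]
opening: 0.569
```

```bash
python3 go.py 527.8 66.9 70.1 19.6
```

```text
clock 33.55 p [527.6  65.8  76.8] th 19.44 tilt [ 2.00e-02  1.00e-02 -5.73e+01] F [ 0.1  0.4 -4.4] op 0.569 q [  9.  17. -24. 111.   8.  54. -89.]
shift tool [ 0.6 -1.   6.7] | 7
az -0.16
shift after turn [ 0.6 -1.   6.7]
full rv [-0.   -0.03 -0.16]
```

Emit:
carry_out(rows="0.5 -1 2 0 0 -0.15 0.5; 0 0 2 0 0 0 0.5; 0 0 1 0 0 0 0.5; 0 0 1 0 0 0 0.5; 0 0 0 0 0 0 0.5; 0 0 0 0 0 0 0.5; 0 0 0 0 0 0 0.5")

```text
clock: 34.25
tool_pos: [0.5275, 0.0668, 0.0706]
tcp_rot: [[0.942, 0.335, 0.0], [0.335, -0.942, 0.0], [0.0, -0.0, -1.0]]
ft_force: [0.1, -0.1, -2.6]
opening: 0.566
```

Emit:
carry_out(rows="0 0 0.5 0 0 0 0.5; 0 0 0 0 0 0 0.5; 0 0 0 0 0 0 0.5")

```text
clock: 34.55
tool_pos: [0.5276, 0.0668, 0.0701]
tcp_rot: [[0.942, 0.335, 0.0], [0.335, -0.942, 0.0], [0.0, 0.0, -1.0]]
ft_force: [0.0, -0.3, -1.9]
opening: 0.569
```

Emit:
carry_out(rows="0 0 0.5 0 0 0 0.5; 0 0 0 0 0 0 0.5; 0 0 0 0 0 0 0.5")

```text
clock: 34.85
tool_pos: [0.5276, 0.0668, 0.0701]
tcp_rot: [[0.942, 0.335, 0.0], [0.335, -0.942, -0.0], [0.0, 0.0, -1.0]]
ft_force: [-2.9, 0.3, 5.4]
opening: 0.564
```

Contact; release, retreat toward the weight.

Emit:
carry_out(rows="0 0 -0.4 0 0 0 0.58; 0 0 0 0 0 0 0.62; 0 0 0 0 0 0 0.66; 0 0 0 0 0 0 0.7; 0 0 -10 0 0 0 0.7; 0 0 -30 0 0 0 0.65; 0 0 -40 0 0 0 0.6; 0 0 -20 0 0 0 0.55; 0 0 0 0 0 0 0.55; 0 0 0 0 0 0 0.55")

```text
clock: 35.85
tool_pos: [0.5276, 0.0668, 0.1706]
tcp_rot: [[0.942, 0.335, 0.001], [0.335, -0.942, -0.0], [0.001, 0.0, -1.0]]
ft_force: [-0.5, -0.3, -0.3]
opening: 0.549
```

```bash
python3 go.py 497.3 375.5 150 19.6
```

```text
clock 35.85 p [527.6  66.8 170.6] th 19.58 tilt [  0.07  -0.   -57.3 ] F [-0.5 -0.3 -0.3] op 0.549 q [ 10.  11. -24. 106.   5.  65. -87.]
shift tool [  74.9 -301.    20.5] | 311
az -0.02
shift after turn [  75.  -301.    20.6]
full rv [ 0.03 -0.07 -0.02]
```

Emit:
carry_out(rows="7 -28 0 0 0 0 0.55; 9 -37 0 0 0 0 0.55; 9 -38 0 0 0 0 0.55; 10 -38 0 0 0 0 0.55; 10 -38 0 0 0 0 0.55; 10 -38 0 0 0 0 0.55; 10 -38 10 0 0 0 0.55; 7 -30 10 0 0 0 0.55; 3 -16 10 0 0 0 0.55; 0 0 0 0 0 0 0.55")

```text
clock: 36.85
tool_pos: [0.4944, 0.3776, 0.1371]
tcp_rot: [[0.941, 0.339, -0.005], [0.339, -0.941, -0.001], [-0.005, -0.001, -1.0]]
ft_force: [-0.3, 0.3, -0.5]
opening: 0.551
```

Emit:
carry_out(rows="0 0 10 0 0 0 0.55; 0 0 0 0 0 0 0.55; 0 0 0 0 0 0 0.55")

```text
clock: 37.15
tool_pos: [0.4977, 0.374, 0.1297]
tcp_rot: [[0.943, 0.333, -0.0], [0.333, -0.943, -0.001], [-0.001, 0.001, -1.0]]
ft_force: [0.4, 0.4, -0.1]
opening: 0.551
```

```bash
python3 go.py 497.3 376 85 19.6; python3 - <<'E'
from h import *
for n in('scene','top'):
    im,d=optics.camera(n);cv2.imwrite(f'pics/{n}13.png',im)
im=cv2.imread('pics/top13.png')
x=edgefit('top',im,(527.5,67,19.5),76,50,.056,nm='press')
y=edgefit('top',im,(527.5,67,19.5),49,0,.059,nm='ring',circle=[(24.5,.059),(22,.059)],off=1.5)
overlay('top',im,[(*x,76,50,.056),(527.4,66.8,19.6,84,56,.036),(527.8,68,19.6,92,60,.026),(*x,49,0,.059)],(265,155,340,235),8,'pics/o16.png')
im=cv2.imread('pics/scene0.png')
overlay('scene',im,[(497,376,0,33,0,.025),(495.5,375,0,33,0,.025),(495.5,375,0,26,0,.037)],(180,250,220,290),15,'pics/o17.png')
im=cv2.imread('pics/top0.png')
overlay('top',im,[(496.8,377,0,33,0,.025),(496.8,377,0,33,0,.0),(496.8,377,0,26,0,.037)],(170,190,210,230),15,'pics/o18.png')
cv2.imwrite('pics/o17.png',np.hstack([cv2.imread('pics/o17.png'),cv2.imread('pics/o18.png')])[:,:1200])
cv2.imwrite('pics/o17.png',cv2.resize(cv2.imread('pics/o17.png'),None,fx=.66,fy=.66))
E
```

```text
clock 37.15 p [497.7 374.  129.7] th 19.48 tilt [-2.00e-02 -5.00e-02 -5.73e+01] F [ 0.4  0.4 -0.1] op 0.551 q [ -16.   25.  -32.   95.   14.   64. -122.]
shift tool [ 0.3 -2.1 44.7] | 45
az -0.12
shift after turn [ 0.3 -2.  44.7]
full rv [ 0.05  0.03 -0.12]
top press [529.05  68.7   19.2 ] score 716.3
top ring [525.16  66.97  22.72] score 126.6
```

View pics/o16.png

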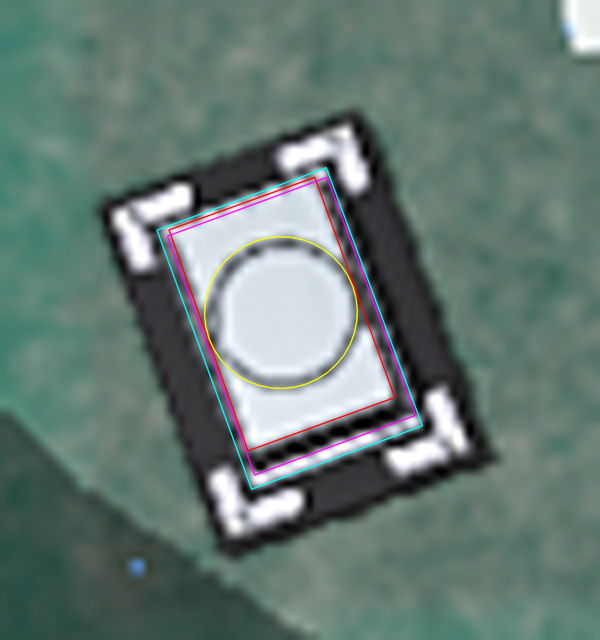

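View pics/o17.png

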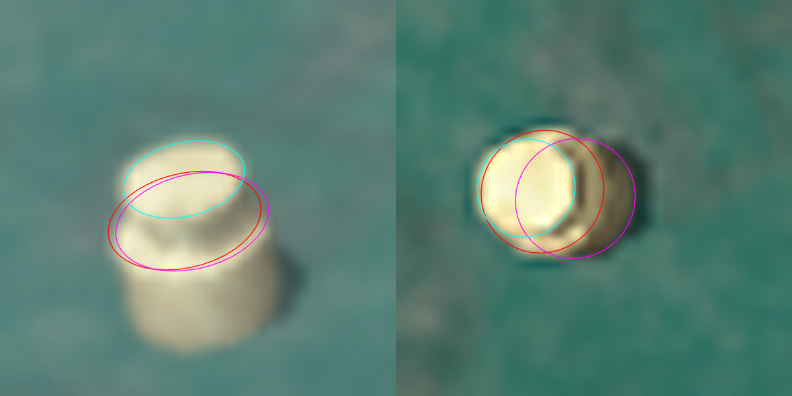

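```bash
python3 - <<'E'
from h import *
im=cv2.imread('pics/scene13.png')
x=edgefit('scene',im,(526,66,19.5),76,50,.056,nm='press')
y=edgefit('scene',im,(526,66,19.5),84,56,.036,nm='frame')
overlay('scene',im,[(*x,76,50,.056),(*x,49,0,.059)],(250,185,340,245),8.5,'pics/o19.png')
im=cv2.imread('pics/scene4.png');edgefit('scene',im,(526,66,19.5),92,60,.026,nm='bp (pic4)')
E
```

```text
scene press [526.34  68.09  21.35] score 225.0
scene frame [519.52  72.4   20.42] score 252.6
scene bp (pic4) [526.13  66.97  22.31] score 230.9
```

View pics/o19.png

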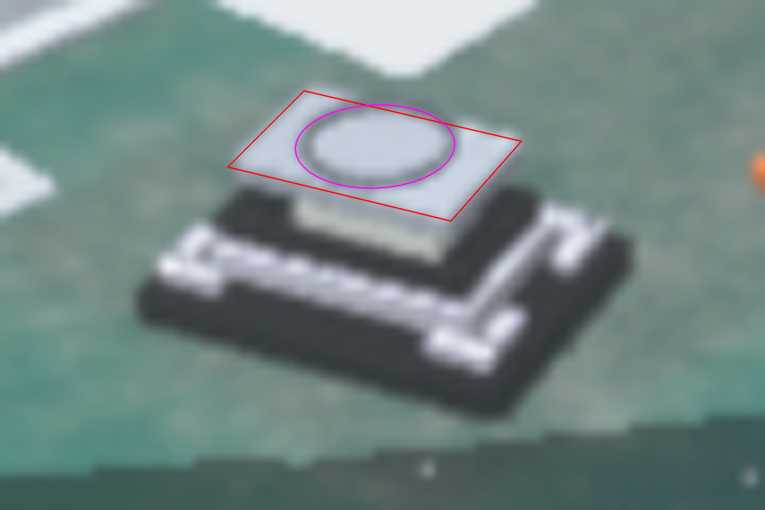

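```bash
python3 - <<'E'
from h import *
def ring(n,im,x,y,z,nm):
    g=cv2.resize(im.astype(np.float32).mean(-1),None,fx=8,fy=8,interpolation=cv2.INTER_CUBIC)
    t=np.linspace(0,2*np.pi,180,endpoint=False);pts=[]
    rr=np.arange(17,29.5,.25)
    for a in t:
        P=np.c_[(x+rr*np.cos(a))/1000,(y+rr*np.sin(a))/1000,np.full(len(rr),z)]
        uv=proj(n,P);v=map_coordinates(im.astype(np.float32).mean(-1),[uv[:,1],uv[:,0]],order=1)
        # local minimum
        k=[i for i in range(2,len(v)-2) if v[i]<=v[i-1] and v[i]<=v[i+1] and v[i]<v.max()-8]
        if k:
            i=min(k,key=lambda i:abs(rr[i]-23.25)); pts.append([x+rr[i]*np.cos(a),y+rr[i]*np.sin(a)])
    pts=np.array(pts)
    for _ in range(5):
        A=np.c_[2*pts,np.ones(len(pts))];s=np.linalg.lstsq(A,(pts**2).sum(1),rcond=None)[0]
        r=np.sqrt(s[2]+s[0]**2+s[1]**2);e=abs(np.hypot(*(pts-s[:2]).T)-r);pts=pts[e<max(1.5,2*np.median(e))] if (e>3).any() else pts
    print(n,nm,s[:2].round(2),'r',round(r,2),len(pts))
    return s[:2]
for n in('top','scene'):
    ring(n,cv2.imread(f'pics/{n}0.png'),566,242,.013,'0')
    x=ring(n,cv2.imread(f'pics/{n}13.png'),528,68,.059,'placed')
    ring(n,cv2.imread(f'pics/{n}13.png'),*x,.059,'placed2')
E
```

```text
top 0 [567.41 242.43] r 23.12 139
top placed [528.59  67.26] r 23.06 135
top placed2 [528.56  67.24] r 23.06 139
scene 0 [567.12 239.8 ] r 23.32 159
scene placed [526.58  65.28] r 23.25 150
scene placed2 [526.77  65.25] r 23.22 153
```

Emit:
carry_out(rows="0 -2 20 0 0 0 0.58; 0 0 20 0 0 0 0.58; 0 0 10 0 0 0 0.58; 0 0 0 0 0 0 0.58; 0 0 0 0 0 0 0.58; 0 0 0 0 0 0 0.58", force=50)

```text
clock: 37.85
tool_pos: [0.4971, 0.3778, 0.0811]
tcp_rot: [[0.942, 0.335, 0.001], [0.335, -0.942, 0.001], [0.002, -0.001, -1.0]]
ft_force: [-0.0, 0.4, 0.1]
opening: 0.578
```

```bash
python3 go.py 497 376.2 33 19.6
```

```text
clock 37.85 p [497.1 377.8  81.1] th 19.58 tilt [  0.08   0.06 -57.3 ] F [-0.   0.4  0.1] op 0.578 q [ -17.   28.  -31.   97.   16.   60. -124.]
shift tool [-0.7  1.5 48.1] | 48
az -0.02
shift after turn [-0.6  1.5 48.1]
full rv [-0.03 -0.09 -0.02]
```

Emit:
carry_out(rows="-0.5 1.2 15 0 0 0 0.58; 0 0 15 0 0 0 0.58; 0 0 12 0 0 0 0.58; 0 0 6 0 0 0 0.58; 0 0 0 0 0 0 0.52; 0 0 0 0 0 0 0.46; 0 0 0 0 0 0 0.4; 0 0 0 0 0 0 0.35; 0 0 0 0 0 0 0.3; 0 0 0 0 0 0 0.3", force=50)

```text
clock: 38.85
tool_pos: [0.4968, 0.3766, 0.0329]
tcp_rot: [[0.942, 0.335, 0.001], [0.335, -0.942, 0.001], [0.001, -0.0, -1.0]]
ft_force: [-1.5, -0.5, 5.8]
opening: 0.347
```

Emit:
carry_out(rows="0 0 0 0 0 0 0.3; 0 0 0 0 0 0 0.3")

```text
clock: 39.05
tool_pos: [0.4968, 0.3766, 0.0329]
tcp_rot: [[0.942, 0.335, 0.001], [0.335, -0.942, 0.001], [0.001, -0.0, -1.0]]
ft_force: [-2.2, -0.3, 5.7]
opening: 0.349
```

```bash
python3 go.py 497 376.2 33 19.6
```

```text
clock 39.05 p [496.8 376.6  32.9] th 19.59 tilt [ 6.00e-02  5.00e-02 -5.73e+01] F [-2.2 -0.3  5.7] op 0.349 q [ -18.   31.  -30.   99.   18.   55. -125.]
shift tool [ 0.1  0.5 -0.1] | 0
az -0.01
shift after turn [ 0.1  0.5 -0.1]
full rv [-0.03 -0.07 -0.01]
```

Emit:
carry_out(rows="0 0 -8 0 0 0 0.3; 0 0 -25 0 0 0 0.3; 0 0 -40 0 0 0 0.3; 0 0 -40 0 0 0 0.3; 0 0 -10 0 0 0 0.3; 0 0 0 0 0 0 0.3; 0 0 0 0 0 0 0.3; 0 0 0 0 0 0 0.3")

```text
clock: 39.85
tool_pos: [0.4956, 0.3751, 0.1526]
tcp_rot: [[0.942, 0.335, -0.003], [0.335, -0.942, -0.002], [-0.003, 0.001, -1.0]]
ft_force: [0.3, 0.7, -4.7]
opening: 0.349
```

```bash
python3 go.py 528.2 67 150 19.6; python3 - <<'E'
from h import *
im,d=optics.camera('scene');cv2.imwrite('pics/scene14.png',im)
cv2.imwrite('pics/s14.png',cv2.resize(im[150:290,150:290],None,fx=4.2,fy=4.2,interpolation=cv2.INTER_CUBIC))
E
```

```text
clock 39.85 p [495.6 375.1 152.6] th 19.58 tilt [ -0.17  -0.12 -57.3 ] F [ 0.3  0.7 -4.7] op 0.349 q [ -16.   24.  -32.   94.   13.   67. -122.]
shift tool [-72.6 301.2   3.2] | 310
az -0.02
shift after turn [-72.7 301.2   2.6]
full rv [ 0.06  0.2  -0.02]
```

View pics/s14.png

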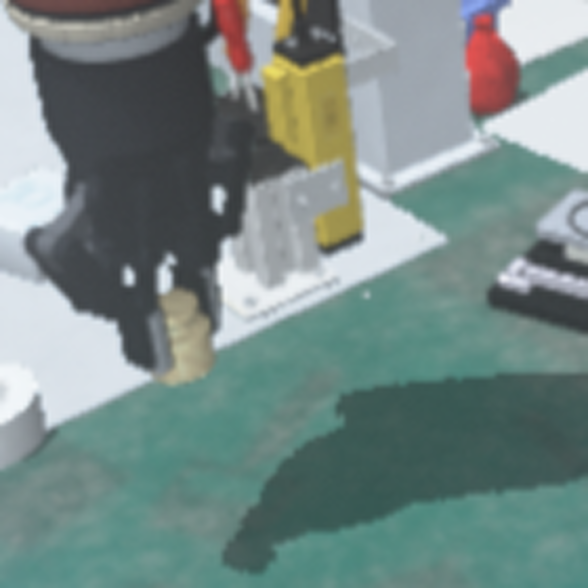

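```bash
python3 - <<'E'
from h import *
im=cv2.imread('pics/scene14.png')
p=np.array([495.6,375.1])+[-1.7,-1.7]; z0=152.6-32.9
x=np.array([.942,.335])
I=[(*p,0,33,0,z0/1000),(*p,0,33,0,(z0+25)/1000),(*p,0,26,0,(z0+37)/1000)]
overlay('scene',im,I,(165,205,215,250),13,'pics/o20.png')
E
```

```text
(no output)
```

View pics/o20.png

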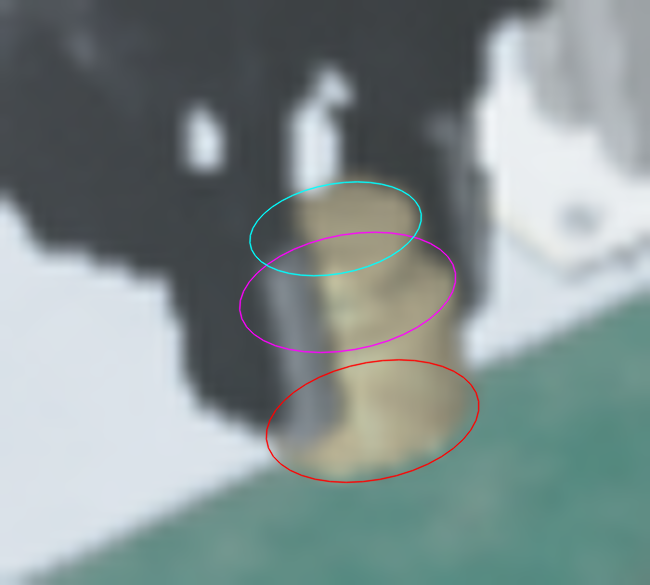

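Emit:
carry_out(rows="-5 20 0 0 0 0 0.3; -8 34 0 0 0 0 0.3; -9 38 0 0 0 0 0.3; -10 40 0 0 0 0 0.3; -10 40 0 0 0 0 0.3; -10 40 0 0 0 0 0.3; -10 40 0 0 0 0 0.3; -8 32 0 0 0 0 0.3; -3 14 0 0 0 0 0.3; 0 3 0 0 0 0 0.3")

```text
clock: 40.9
tool_pos: [0.5284, 0.0658, 0.154]
tcp_rot: [[0.943, 0.332, -0.002], [0.332, -0.943, -0.001], [-0.002, 0.0, -1.0]]
ft_force: [-0.3, 0.9, -3.6]
opening: 0.345
```

Emit:
carry_out(rows="0 0 0 0 0 0 0.3; 0 0 10 0 0 0 0.3; 0 0 15 0 0 0 0.3; 0 0 5 0 0 0 0.3; 0 0 0 0 0 0 0.3; 0 0 0 0 0 0 0.3; 0 0 0 0 0 0 0.3; 0 0 0 0 0 0 0.3")

```text
clock: 41.7
tool_pos: [0.5289, 0.0681, 0.1254]
tcp_rot: [[0.942, 0.335, 0.001], [0.335, -0.942, 0.0], [0.001, 0.0, -1.0]]
ft_force: [-0.4, -0.5, -5.1]
opening: 0.346
```

```bash
python3 go.py 528.2 67 88.9 19.6
```

```text
clock 41.70 p [528.9  68.1 125.4] th 19.58 tilt [ 5.00e-02  1.00e-02 -5.73e+01] F [-0.4 -0.5 -5.1] op 0.346 q [ 11.  14. -25. 108.   7.  60. -88.]
shift tool [-1.1  0.8 36.5] | 37
az -0.02
shift after turn [-1.1  0.8 36.5]
full rv [ 0.01 -0.05 -0.02]
```

Emit:
carry_out(rows="-1 0.8 8 0 0 0 0.3; 0 0 10 0 0 0 0.3; 0 0 8 0 0 0 0.3; 0 0 4 0 0 0 0.3; 0 0 2 0 0 0 0.3; 0 0 0 0 0 0 0.3; 0 0 0 0 0 0 0.3; 0 0 0 0 0 0 0.3")

```text
clock: 42.5
tool_pos: [0.5282, 0.067, 0.0933]
tcp_rot: [[0.942, 0.335, 0.001], [0.335, -0.942, 0.0], [0.001, 0.0, -1.0]]
ft_force: [-1.3, 0.4, -4.6]
opening: 0.343
```

```bash
python3 go.py 528.2 67 88.9 19.6;python3 - <<'E'
from h import *
im,d=optics.camera('scene');cv2.imwrite('pics/scene15.png',im)
cv2.imwrite('pics/s15.png',cv2.resize(im[160:250,240:340],None,fx=6.5,fy=6.5,interpolation=cv2.INTER_CUBIC))
E
```

```text
clock 42.50 p [528.2  67.   93.3] th 19.59 tilt [ 3.00e-02  0.00e+00 -5.73e+01] F [-1.3  0.4 -4.6] op 0.343 q [ 10.  16. -25. 110.   8.  56. -89.]
shift tool [0.  0.  4.4] | 4
az -0.01
shift after turn [0.  0.  4.4]
full rv [ 0.01 -0.03 -0.01]
```

View pics/s15.png

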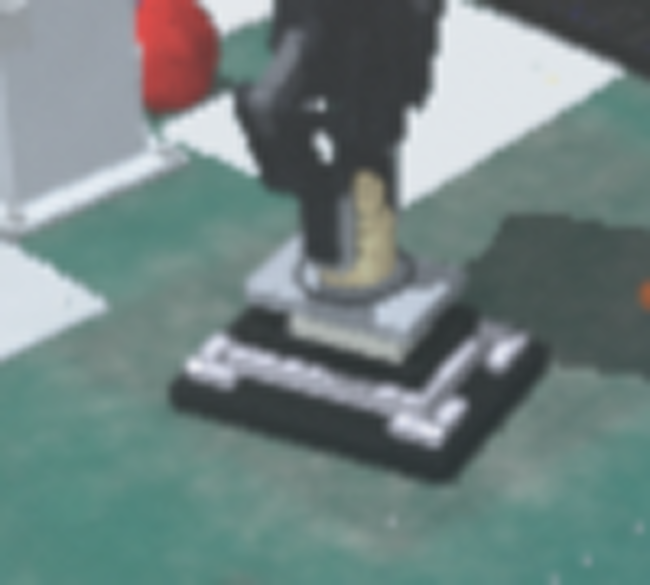

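Weight is centred above the ring, 4 mm up. Lower gently.

Emit:
carry_out(rows="0 0 1 0 0 0 0.3; 0 0 1 0 0 0 0.3; 0 0 1 0 0 0 0.3; 0 0 0.5 0 0 0 0.3; 0 0 0.4 0 0 0 0.3; 0 0 0 0 0 0 0.3; 0 0 0 0 0 0 0.3")

```text
clock: 43.25
tool_pos: [0.528, 0.067, 0.0891]
tcp_rot: [[0.942, 0.335, 0.0], [0.335, -0.942, 0.0], [0.0, -0.0, -1.0]]
ft_force: [0.7, -0.4, -4.1]
opening: 0.344
```

Emit:
carry_out(rows="0 0 0.3 0 0 0 0.3; 0 0 0 0 0 0 0.3; 0 0 0 0 0 0 0.3")

```text
clock: 43.55
tool_pos: [0.528, 0.067, 0.0889]
tcp_rot: [[0.942, 0.335, 0.0], [0.335, -0.942, 0.0], [0.0, 0.0, -1.0]]
ft_force: [-0.2, 0.6, -1.9]
opening: 0.343
```

Emit:
carry_out(rows="0 0 0.3 0 0 0 0.3; 0 0 0 0 0 0 0.3; 0 0 0 0 0 0 0.3")

```text
clock: 43.85
tool_pos: [0.528, 0.067, 0.0888]
tcp_rot: [[0.942, 0.335, 0.0], [0.335, -0.942, -0.0], [0.0, 0.0, -1.0]]
ft_force: [-3.7, -1.1, 5.4]
opening: 0.344
```

Emit:
carry_out(rows="0 0 0 0 0 0 0.37; 0 0 0 0 0 0 0.4; 0 0 0 0 0 0 0.44; 0 0 0 0 0 0 0.48; 0 0 0 0 0 0 0.52; 0 0 0 0 0 0 0.56; 0 0 -8 0 0 0 0.56; 0 0 -15 0 0 0 0.56; 0 0 -30 0 0 0 0.56; 0 0 -35 0 0 0 0.56")

```text
clock: 44.85
tool_pos: [0.5274, 0.067, 0.1779]
tcp_rot: [[0.942, 0.335, -0.001], [0.335, -0.942, 0.0], [-0.001, -0.001, -1.0]]
ft_force: [0.6, -0.3, -0.0]
opening: 0.557
```

Emit:
carry_out(rows="0 0 -30 0 0 0 0.56; 0 30 0 0 0 0 0.56; 0 45 0 0 0 0 0.56; 0 45 0 0 0 0 0.56; 0 45 0 0 0 0 0.56; 0 45 0 0 0 0 0.56; 0 40 0 0 0 0 0.56; 0 0 0 0 0 0 0.56; 0 0 0 0 0 0 0.56")

```text
clock: 45.75
tool_pos: [0.6118, -0.1694, 0.2073]
tcp_rot: [[0.943, 0.333, 0.001], [0.333, -0.943, 0.0], [0.001, -0.0, -1.0]]
ft_force: [-0.2, 0.2, -0.1]
opening: 0.56
```

```bash
python3 go.py; python3 - <<'E'
from h import *
for n in('scene','top'):
    im,d=optics.camera(n);cv2.imwrite(f'pics/{n}16.png',im)
a=cv2.resize(cv2.imread('pics/scene16.png')[170:250,250:340],None,fx=4.4,fy=4.4,interpolation=cv2.INTER_CUBIC)
b=cv2.resize(cv2.imread('pics/top16.png')[155:235,262:342],None,fx=4.4,fy=4.4,interpolation=cv2.INTER_CUBIC)
cv2.imwrite('pics/s16.png',np.hstack([a,b]))
cv2.imwrite('pics/t16.png',cv2.imread('pics/top16.png'))
im=cv2.imread('pics/top16.png')
edgefit('top',im,(528,67,19.5),76,50,.056,nm='press')
edgefit('top',im,(420,-217,0),0,0,.058,nm='can',circle=[(24,.058)])
E
```

```text
clock 45.75 p [ 611.8 -169.4  207.3] th 19.48 tilt [ 4.00e-02  2.00e-02 -5.73e+01] F [-0.2  0.2 -0.1] op 0.560 q [ 25.  20. -17.  89.   6.  72. -63.]
top press [529.09  68.45  19.14] score 714.9
top can [ 419.74 -210.17   -6.87] score 106.5
```

View pics/s16.png

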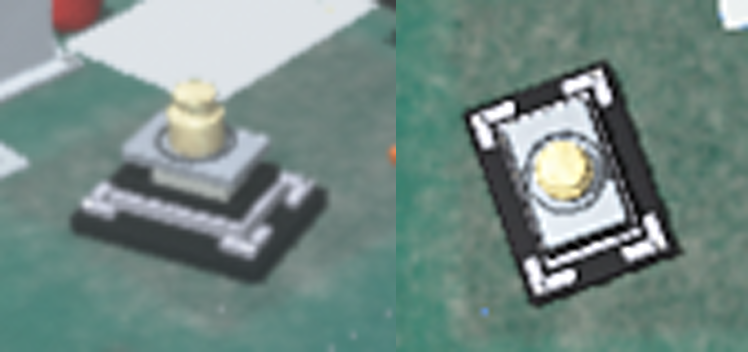

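View pics/t16.png

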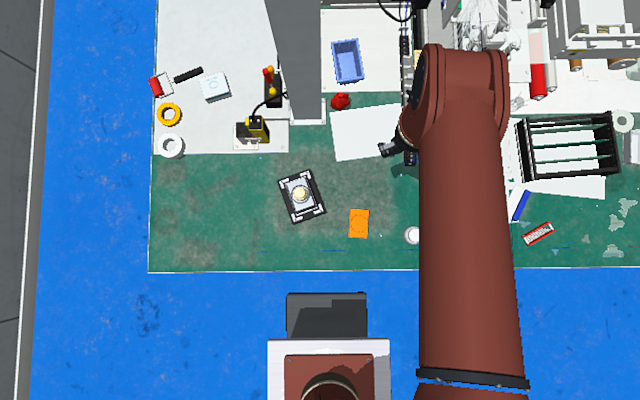

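```bash
python3 - <<'E'
from h import *
a=cv2.imread('pics/scene0.png')[170:205,380:408].astype(float);b=cv2.imread('pics/scene16.png')[170:205,380:408].astype(float)
print('can diff',np.abs(a-b).mean(), cv2.phaseCorrelate(a.mean(-1),b.mean(-1)))
print(ctrl.hand_in())
E
```

```text
can diff 12.904081632653062 ((-0.08877168673771507, 0.08615149057630589), 0.8438232006417246)
the job is handed in; nothing more can be done
None
```

The backlight module is laid up in the nest in the order asked: back plate, window frame, diffuser block, press plate ring side up, then the brass weight set down inside the ring. I handed the job in at about 46 s of the 144 s, with the arm clear of everything.

**Last checks**
- **Seating:** I lowered each part until it touched, at about 5–7 N, before letting go.
- **Stack:** The last pictures show it level and parallel to the nest, with the weight upright inside the ring.
- **Centring:** The top camera puts the ring centre within about 1 mm of the nest and plate centre.
- **Grey can:** It shifted less than 0.1 pixel between the first and last scene pictures.

**Checks that failed or disagreed**
- **Camera offset:** The two cameras differ by about 2 mm, in line with the stated calibration.
- **Press plate edges:** Fitting the plate's edges put it 1–2 mm further along its long side than the ring centre did.
- **Diffuser block:** The position fit failed because the block was in shadow. I judged it by eye and from where the gripper released it.
- **Last can fit in the top camera:** It was off by about 7 mm because the arm partly hid the can, so I did not use it.

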